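# Clear the bench: hang the bench-dog bin, fill it, rack the rasps

### The job

Clear up after the glue-up: first hang the empty red bin by its lip on the top louver of the grey panel, beside the yellow bin, and let go of it; then pull the bench dogs (two to four) out of the plywood clamping board and stand each one, head up and fully down, in a hole of the hanging bin. At any time before you finish, also put each rasp (one or two) on edge into its own slot of the wooden rack, blade right down and roughly centred in the slot, handle resting on the rack's board in front. Leave everything else on the bench where it is.

Things in the scene. Friction and masses are not known exactly. Their poses are not given: they have to be found in the camera images.
- bin_center (a point): Centre of the loose red bin, half-way up (21 mm above its underside): 134 mm long (x), 60 mm wide (y; grip it across this, walls rigid), 42 mm high, about 0.35 kg. x points to its back, where the lip is. A fixed wooden insert has four holes 22 mm wide at x = -46.5, -15.5, 15.5, 46.5 mm, y = 0; mouths 13 mm above this point, floors 17 mm below. Starts empty on the bench, lip away from the robot.
- bin_lip (a point): Middle of the lower edge of the red bin's lip, 85.5 mm behind (+x) and 5.5 mm below bin_center. The lip, 50 mm wide, leaves the rim backwards (underside 17 mm above bin_center) and slopes down away from the back wall (outer face at x = +67 mm): the gap between wall and lip is about 7 mm at the top, 16 mm at the lower edge.
- louver (a point): Point on the top edge of the panel's top louver, 130 mm above the bench, in the free stretch right of the yellow bin. x points into the panel away from the robot, y along the louver towards the yellow bin, z up. The bin hangs properly with bin_center about 22 mm below and 71 mm in front (-x) of this point, anywhere on the free stretch (y -65 to +90 mm), nose down by about 5 degrees.
- panel: Fixed grey louvered panel, 300 mm wide, sheet 150 mm high; origin at the bench under the front of its sheet, axes as louver. The top louver is an upright strip 4 mm thick (x -22 to -18 mm) with an 18 mm channel behind, 25 mm deep. Two more louvers 30 and 60 mm lower have the same front face. The yellow bin, 62 mm wide, 70 mm deep, rim 134 mm up, hangs at y = +105 mm; louver point at y = -50 mm.
- board_center (a point): Centre of the top of the fixed plywood clamping board, 130 x 130 x 25 mm on the bench, with four through holes at x, y = +-27.5 mm in its axes; the bench dogs stand in these holes with their feet on the bench.
- slot1 (a point): Bottom centre of the left slot of the fixed wooden rack, on its 10 mm thick base board. x along the slot away from the handle side, y left, z up. Slot 12 mm wide, 100 mm long (x -50 to +50 mm), 34 mm deep, open at top and both ends; the board runs on 90 mm in front (-x) for the handle. A racked rasp has its blade point 17 mm above this and x about 0, handle on the -x side.
- slot2 (a point): The same for the right slot, 80 mm to the right of slot1.
- dog1_head (a point): Centre of the head of a bench dog: a turned wooden pin 84 mm long, 50 g, z along it towards the head. Head (dark) 22 mm wide, 28 mm high (14 mm above and below this point), to be gripped from above; shank (light) 18 mm wide, 56 mm long with a chamfered foot 70 mm below this point. Leans up to 10 degrees in a hole. May be absent (None).
- dog2_head (a point): Centre of the head of a bench dog: a turned wooden pin 84 mm long, 50 g, z along it towards the head. Head (dark) 22 mm wide, 28 mm high (14 mm above and below this point), to be gripped from above; shank (light) 18 mm wide, 56 mm long with a chamfered foot 70 mm below this point. Leans up to 10 degrees in a hole. May be absent (None).
- dog3_head (a point): Centre of the head of a bench dog: a turned wooden pin 84 mm long, 50 g, z along it towards the head. Head (dark) 22 mm wide, 28 mm high (14 mm above and below this point), to be gripped from above; shank (light) 18 mm wide, 56 mm long with a chamfered foot 70 mm below this point. Leans up to 10 degrees in a hole. May be absent (None).
- dog4_head (a point): Centre of the head of a bench dog: a turned wooden pin 84 mm long, 50 g, z along it towards the head. Head (dark) 22 mm wide, 28 mm high (14 mm above and below this point), to be gripped from above; shank (light) 18 mm wide, 56 mm long with a chamfered foot 70 mm below this point. Leans up to 10 degrees in a hole. May be absent (None).
- rasp1_grip (a point): Grip point of the blue-handled rasp, on edge on the bench, 16 mm above its underside, near its centre of mass. x points to the blade tip. Handle 24 mm wide (y), 32 mm high, from 70 mm behind to 30 mm ahead of this point; guard 32 mm wide, 34 mm high to 40 mm ahead; flat steel blade 5 mm thick, 26 mm high (lower edge 4 mm above the underside), to 160 mm ahead. 0.18 kg. May be absent (None).
- rasp1_blade (a point): Centre of that rasp's blade, 100 mm ahead of the grip point, 17 mm above the handle's underside.
- rasp2_grip (a point): Grip point of the green-handled rasp, on edge on the bench, 16 mm above its underside, near its centre of mass. x points to the blade tip. Handle 24 mm wide (y), 32 mm high, from 70 mm behind to 30 mm ahead of this point; guard 32 mm wide, 34 mm high to 40 mm ahead; flat steel blade 5 mm thick, 26 mm high (lower edge 4 mm above the underside), to 160 mm ahead. 0.18 kg. May be absent (None).
- rasp2_blade (a point): Centre of that rasp's blade, 100 mm ahead of the grip point, 17 mm above the handle's underside.
- cork: Bystander, to be left alone: cork sanding block 90x55x32 mm; origin at its underside.
- offcut: Bystander, to be left alone: offcut 75x40x22 mm; origin at its underside.
- offcut2: Bystander, to be left alone: offcut 110x30x30 mm; origin at its underside.
- screwdriver: Bystander, to be left alone: screwdriver; origin at its underside.
- mallet: Bystander, to be left alone: wooden mallet; origin at its underside.
- brush: Bystander, to be left alone: brush; origin at its underside.
Things that resemble listed ones, but are neither listed nor needed, are in the scene too. What is shaped like the part that bears dog3_head but green or turquoise is not meant.

How it is judged:
By the outcome, as a careful person would: the job done as asked, in the order asked, and still so for the second after the job is handed in, with the robot touching nothing.
Of dog1, dog2, dog3, dog4 only 2 to 4 are there at a start; the rules pass over those that are not, and their reading is None.
Of rasp1, rasp2 only 1 to 2 are there at a start; the rules pass over those that are not, and their reading is None.
At some moment in a run one of bin, rasp1, rasp2 may be knocked a few centimetres aside while the robot is not near it.
It also fails if it takes over 210 s, if anything falls off the work surface, if the arm or the gripper's body presses on something with over 40 N, if the wrist force passes 120 N, or if a joint passes its speed limit or range.

### The arm

A 6-joint arm with a two-finger parallel gripper is mounted at the origin on the work surface. World frame = base frame: x ahead of the robot, y to its left, z up, the work surface at z = 0. Lengths are in mm, angles in degrees, forces in N, time in s.
With the tool pointing down it reaches from about 300 to 750 mm from the base axis. Payload 8.5 kg.
Tool frame: the origin (TCP) lies midway between the tips of the shut fingers; the grasp point (between the pads) lies 19 mm behind it; x points along the fingers, z is the direction in which the jaws open and shut, and the axes are right-handed (so a half turn about x gives the same grasp; the last joint's range is limited). The gripper opens to 88 mm and grips with 3 to 60 N. Pads are 18 mm wide; open, the fingers measure 123 mm over their backs; the gripper's body (75 mm by 187 mm) begins 45 mm behind the grasp point.
Start: joints at [59.8, 21.807, 74.336, -0, 83.858, -12.336], TCP at [168.716, 523.465, 238.748] pointing down, gripper open.
Joint ranges: [-178.18, 178.18], [-50.72, 133.34], [12.68, 142.11], [-81.47, 261.47], [9.98, 163.14], [-165.26, 165.26]. Speed limits (degrees/s): [136.94, 136.94, 180, 180, 180, 180].

### API

Orientations are given as [roll, pitch, yaw] about the fixed x, y, z axes, in that order (R = Rz(yaw) Ry(pitch) Rx(roll)).
In Python, from bench import ctrl, kinematics, read_state, snapshot, calibration gives the robot as it stands. Calls block until the motion is done:
- ctrl.move_to(position, orientation): joint-space move of the TCP to a pose.
- ctrl.move_straight(position, ori=None, max_speed=150, threshold=None): straight line of the TCP; ori=None keeps the orientation; max_speed is the mean speed in mm/s. With threshold (N) it stops when the force on the tool has changed by that much, and returns True; else False.
- ctrl.goto_joints(angles): joint-space move.
- ctrl.gripper_open() and ctrl.grab(grip_force=None): open the fingers fully, or close them until they stop; grip_force is the grip in N (None keeps the last).
- ctrl.sleep(seconds).
- kinematics.inverse_kinematics(position, orientation): joint angles nearest the present ones, or None.
- read_state(): the state.
- snapshot(name): name is "side" or "top" or "wrist"; returns the picture (480x640x3 uint8, red, green, blue); there is no depth.
- calibration(name): a dict with "fov_y" (degrees; the focal length in pixels is half the picture's height over the tangent of half this angle, whatever the lens; pixels are square), "cx", "cy" (the principal point, pixels), "rvec" (rotation vector, rad) and "tvec" (3), from world to camera coordinates, as OpenCV has them. Camera axes: x right, y down, z forward; pixel columns grow to the right and rows downward; lengths in mm; the calibration is good to about 2 mm. The wrist camera is an equidistant fisheye: a pixel r from the principal point sees the ray r / f radians off the axis. A picture is of the moment at which its call begins: read the wrist's pose just before it. calibration takes no time and is no camera call; for the wrist camera it gives the pose at the moment of the call.
A pose or a line that the arm cannot do raises ctrl.Unreachable and nothing moves.
- ctrl.close_job(): hands the job in, once; it reports no verdict.
The state is a dict: "time_s": time; "joint_positions": joint angles; "qd": joint speeds; "joint_torque": joint torques, N m; "ee_pos": TCP position; "tcp_rot": TCP orientation; "ft_force": force on the tool from outside, world axes, zero at the start; "wrist_torque": the same for the moment, N m; "width": finger opening in mm.
Only numpy, scipy, OpenCV 4.12 (cv2) and the standard library are available. Lean on these libraries where they do the work, as an engineer would, in place of code of your own. Each camera call takes 0.05 s, during which the arm holds its last target.

## Working session

There is one attempt and no reset: what is moved stays moved. The work goes in short steps, each a Python script; the robot and the scene stay as the last script left them, time stands still between calls to the robot, and variables do not carry over. Pictures are saved under pics/ and viewed, and the job is handed in when it is done.

```bash
ls -la; mkdir -p pics; python3 - <<'E'
from bench import ctrl, kinematics, read_state, snapshot, calibration
import cv2
for n in ("side","top","wrist"):
    print(n,calibration(n))
    cv2.imwrite(f"pics/{n}0.png",snapshot(n)[:,:,::-1])
print(read_state())
E
```

```text
total 12
drwxr-xr-x  3 agent agent 4096 Dec  6 23:27 .
drwxr-xr-x 23 root  root  4096 Dec  6 23:27 ..
drwxr-xr-x  2 agent agent 4096 Dec  6 23:27 pics
side {'fov_y': 43.504028097977674, 'cx': 325.9916115704894, 'cy': 231.33889608741416, 'rvec': array([ 2.10386392, -0.13111241,  0.04289082]), 'tvec': array([-527.18958824,  144.67128419, 1319.45519902])}
top {'fov_y': 49.56657309347757, 'cx': 322.2862534925454, 'cy': 229.01870075617686, 'rvec': array([ 2.17720682, -2.17632195,  0.0825007 ]), 'tvec': array([  68.04882379,  547.58982421, 1475.99653265])}
wrist {'fov_y': 65.70646984690485, 'cx': 316.7261909893235, 'cy': 233.35683539809497, 'rvec': array([-2.35244438, -1.71235482, -0.23534096]), 'tvec': array([-548.90990394,  -36.64486431,  388.62683841])}
{'time_s': 0.15, 'joint_positions': array([ 5.97999052e+01,  2.18325723e+01,  7.43712864e+01, -8.80022990e-04,
        8.38586732e+01, -1.23352393e+01]), 'qd': array([-0.11199747, -0.08869571, -0.17975492,  0.01526335,  0.0287372 ,
       -0.10605908]), 'joint_torque': array([ 2.13537278e-03, -4.38084590e+01, -2.24614924e+01,  7.12716510e-02,
        3.44078243e-02, -5.85670819e-05]), 'ee_pos': array([168.61734256, 523.29338895, 238.29595252]), 'tcp_rot': array([ 168.46632033,   89.93746196, -119.3984406 ]), 'ft_force': array([ 1.13980479, -0.59924098,  0.50841301]), 'wrist_torque': array([-0.03643315, -0.034426  ,  0.00886139]), 'width': 88.52843643093787}
```

View pics/side0.png

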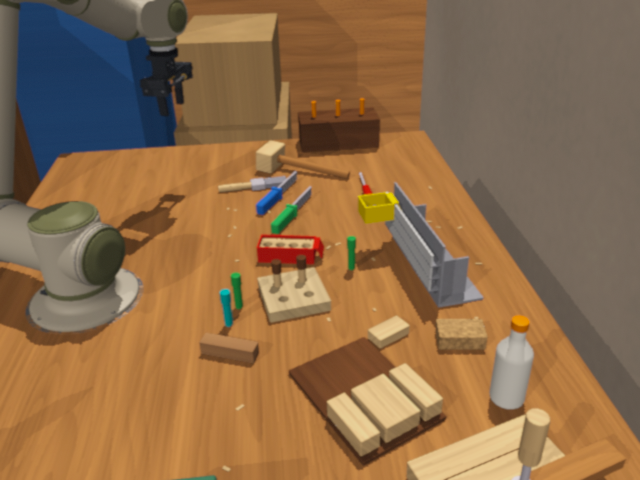

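View pics/top0.png

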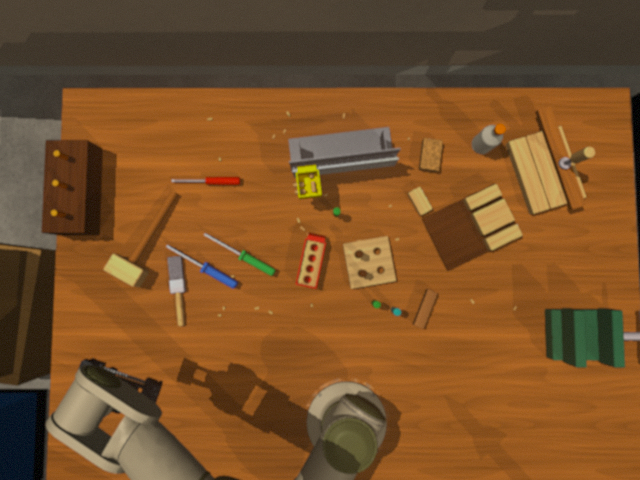

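View pics/wrist0.png

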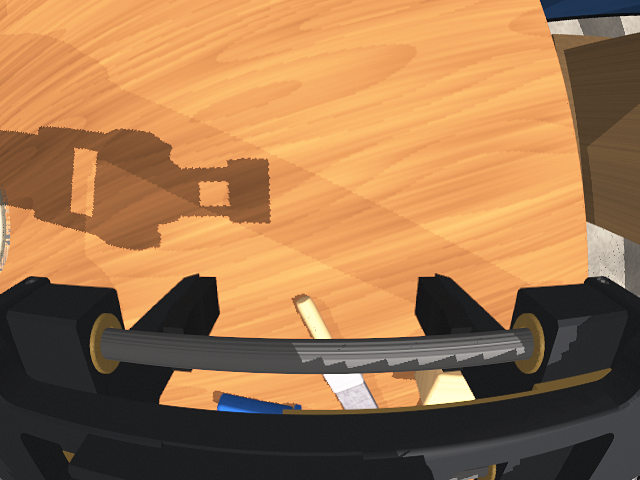

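```bash
cat > h.py <<'E'
import numpy as np, cv2
from scipy.spatial.transform import Rotation as R
from bench import ctrl, kinematics, read_state, snapshot, calibration
def ray(name,px,cal=None):
    c=cal or calibration(name); f=240/np.tan(np.radians(c['fov_y']/2))
    u=np.array(px,float)-[c['cx'],c['cy']]
    if name=='wrist':
        r=np.hypot(*u); th=r/f; d=np.array([*(np.sin(th)*u/max(r,1e-9)),np.cos(th)])
    else: d=np.array([u[0]/f,u[1]/f,1.])
    M=R.from_rotvec(np.ravel(c['rvec'])).as_matrix(); t=np.ravel(c['tvec'])
    d=M.T@d; return -M.T@t, d/np.linalg.norm(d)
def plane(name,px,z,cal=None):
    o,d=ray(name,px,cal); return o+d*(z-o[2])/d[2]
def tri(rays):
    A=np.zeros((3,3));b=np.zeros(3)
    for o,d in rays:
        P=np.eye(3)-np.outer(d,d);A+=P;b+=P@o
    x=np.linalg.solve(A,b); return x,[np.linalg.norm((np.eye(3)-np.outer(d,d))@(x-o)) for o,d in rays]
def proj(name,p,cal=None):
    c=cal or calibration(name); f=240/np.tan(np.radians(c['fov_y']/2))
    q=R.from_rotvec(np.ravel(c['rvec'])).as_matrix()@np.array(p,float)+np.ravel(c['tvec'])
    if name=='wrist':
        r=np.hypot(q[0],q[1]); th=np.arctan2(r,q[2]); return np.array([c['cx'],c['cy']])+f*th*q[:2]/r
    return np.array([c['cx'],c['cy']])+f*q[:2]/q[2]
def save(img,name,crop=None,s=1):
    if crop: x0,y0,x1,y1=crop; img=img[y0:y1,x0:x1]
    if s!=1: img=cv2.resize(img,None,fx=s,fy=s,interpolation=cv2.INTER_CUBIC)
    cv2.imwrite('pics/'+name+'.png',img[:,:,::-1])
def down(yaw):  # tool pointing down, jaw direction (tool z) horizontal at angle yaw (deg) from world x
    x=np.array([0,0,-1.]); z=np.array([np.cos(np.radians(yaw)),np.sin(np.radians(yaw)),0]); y=np.cross(z,x)
    return R.from_matrix(np.c_[x,y,z]).as_euler('xyz',degrees=True)
E
python3 - <<'E'
from h import *
s=read_state()
print(R.from_euler('xyz',s['tcp_rot'],degrees=True).as_matrix().round(3))
o,d=ray('wrist',(316.7,233.4)); print('cam',o,d, s['ee_pos'])
T=R.from_euler('xyz',s['tcp_rot'],degrees=True).as_matrix()
print('cam in tool',T.T@(o-s['ee_pos']),T.T@d)
im=cv2.imread('pics/top0.png')[:,:,::-1]; 
save(im,'t_a',(150,120,410,310),3); save(im,'t_b',(380,110,640,310),3)
im=cv2.imread('pics/side0.png')[:,:,::-1]; 
save(im,'s_a',(200,160,460,330),3); save(im,'s_b',(200,310,460,470),3)
E
```

```text
[[-0.001 -0.952  0.307]
 [-0.001  0.307  0.952]
 [-1.     0.    -0.001]]
cam [102.17843601 544.27833242 383.49844832] [ 0.25791751 -0.08428459 -0.96248359] [168.61734256 523.29338895 238.29595252]
cam in tool [-145.18676723   69.70470426   -0.56371044] [ 9.62424980e-01 -2.71547701e-01 -6.96690198e-05]
```

View pics/t_a.png

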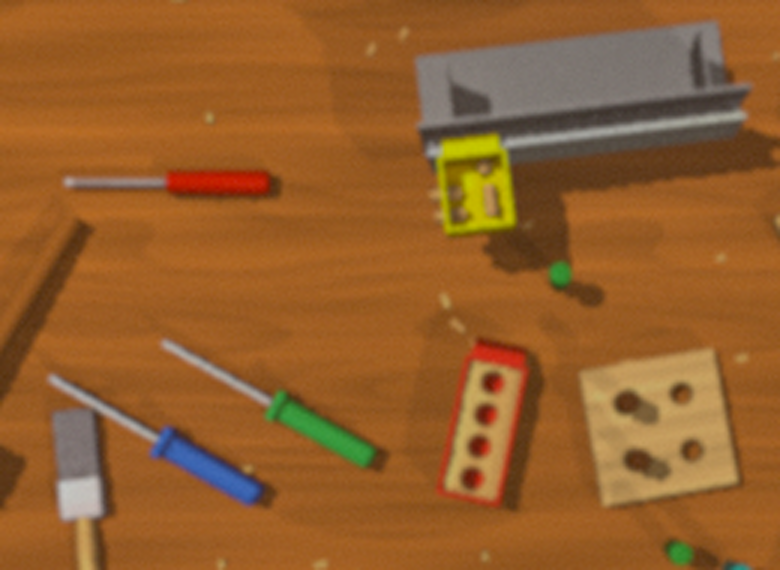

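View pics/t_b.png

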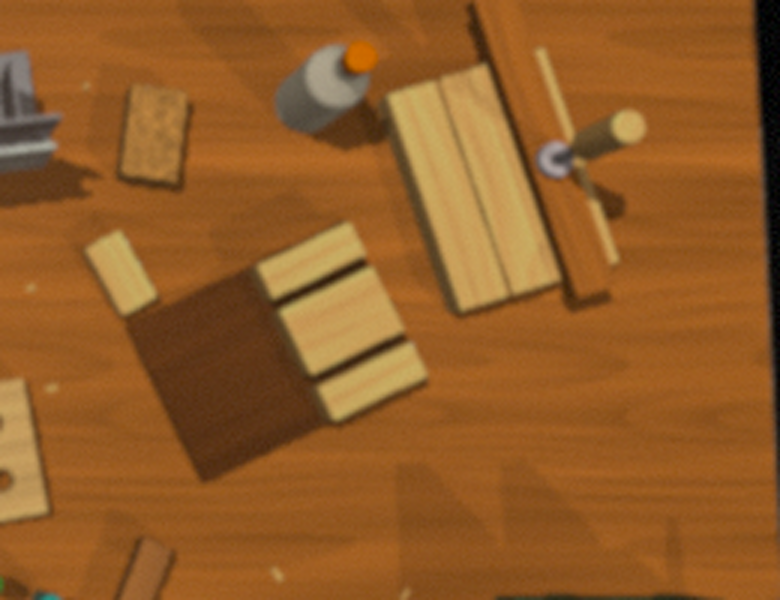

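View pics/s_a.png

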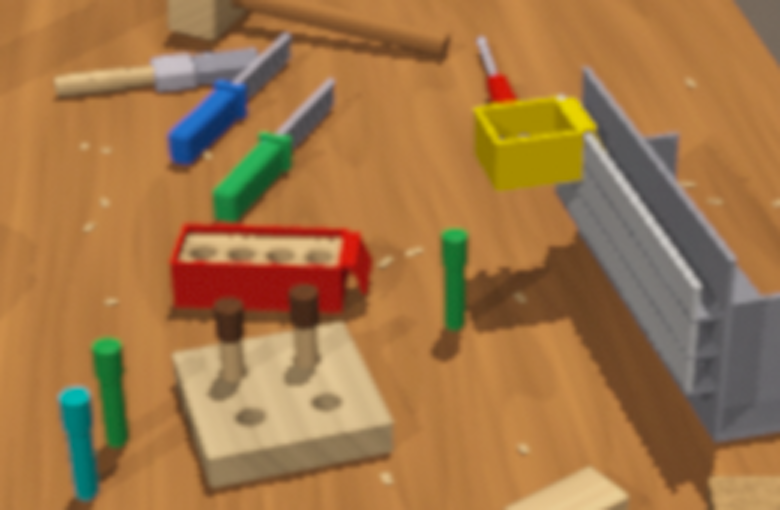

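```bash
python3 - <<'E'
from h import *
A=lambda x,y:(150+x/3,120+y/3); B=lambda x,y:(380+x/3,110+y/3)
P=lambda n,p,z:print(n,plane('top',p,z).round(0))
S=lambda x,y:(200+x/3,160+y/3)
P('binA front mid',A(470,500),42);P('bin back mid',A(500,358),42)
for n,p in(('h1',(473,478)),('h2',(480,446)),('h3',(486,413)),('h4',(493,382))):P(n,A(*p),34)
for n,p in(('dogA',(627,401)),('dogB',(637,460))):P(n,A(*p),75)
for p in((581,372),(714,349),(738,483),(607,506)):P('board',A(*p),25)
for p in((682,393),(692,450)):P('hole',A(*p),25)
P('louver L',A(425,155),130);P('louver R',A(745,120),130)
P('yellow',A(477,190),134);P('greendecoy',A(560,273),84)
for p in((282,400),(372,457),(165,343)):P('green',A(*p),32)
for p in((165,443),(258,495),(52,378)):P('blue',A(*p),32)
for p in((270,296),(367,264),(317,374),(403,338)):P('slot',B(*p),44)
P('slot bottom ctr1',B(318,283),10)
P('dec',A(680,553),84);P('dec',A(738,568),84)
for n,p,q in (('dogA',(627,401),(304,292)),('dogB',(637,460),(229,306)),('gdec',(560,273),(455,234))):
    print(n,tri([ray('top',A(*p)),ray('side',S(*q))]))
print(tri([ray('top',A(745,120)),ray('side',S(697,290))]))
E
```

```text
binA front mid [383. 112.  42.]
bin back mid [517.  84.  42.]
h1 [403. 110.  34.]
h2 [433. 103.  34.]
h3 [465.  97.  34.]
h4 [494.  91.  34.]
dogA [475. -34.  75.]
dogB [421. -43.  75.]
board [504.   7.  25.]
board [ 526. -121.   25.]
board [ 399. -142.   25.]
board [377. -18.  25.]
hole [484. -90.  25.]
hole [430. -99.  25.]
louver L [694. 150. 130.]
louver R [ 726. -138.  130.]
yellow [662. 103. 134.]
greendecoy [593.  28.  84.]
green [477. 292.  32.]
green [423. 206.  32.]
green [531. 404.  32.]
blue [436. 403.  32.]
blue [387. 313.  32.]
blue [498. 512.  32.]
slot [ 604. -352.   44.]
slot [ 635. -445.   44.]
slot [ 530. -395.   44.]
slot [ 564. -477.   44.]
slot bottom ctr1 [ 621. -409.   10.]
dec [336. -81.  84.]
dec [ 323. -133.   84.]
dogA (array([475.05211201, -33.41493927,  80.95777145]), [np.float64(0.47513185167475236), np.float64(0.47513185167470345)])
dogB (array([421.03186219, -42.35009516,  80.0833125 ]), [np.float64(0.5062898120536744), np.float64(0.5062898120536872)])
gdec (array([593.30775858,  27.99053017,  81.6978957 ]), [np.float64(0.38639876587184546), np.float64(0.3863987658718834)])
(array([ 728.93991915, -138.7206638 ,  126.19644179]), [np.float64(2.1306058535712493), np.float64(2.130605853571119)])
```

View pics/s_b.png

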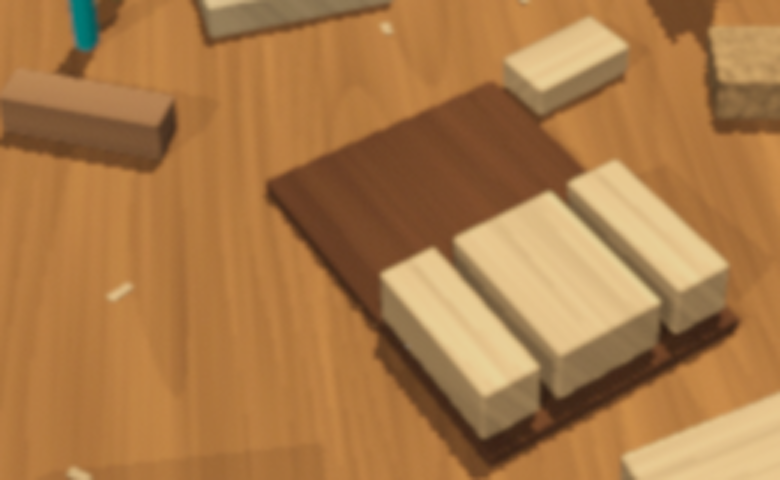

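```bash
cat >> h.py <<'E'
import json
def look(camxy,yaw,z,name):
    t=np.array([-np.sin(np.radians(yaw)),np.cos(np.radians(yaw))])
    p=np.array(camxy)-70*t
    ctrl.move_to([p[0],p[1],z],down(yaw)); ctrl.sleep(0.3)
    c=calibration('wrist'); im=snapshot('wrist'); save(im,name)
    json.dump({k:np.ravel(v).tolist() if np.size(v)>1 else float(v) for k,v in c.items()},open(f'pics/{name}.json','w'))
    s=read_state(); print(name,s['time_s'],s['ee_pos'].round(1),s['joint_positions'].round(0)); return im,c
def ld(name): return json.load(open(f'pics/{name}.json'))
E
python3 - <<'E'
from h import *
look((460,100),-90,220,'w1'); look((460,-30),-90,220,'w2')
look((700,-90),-90,220,'w3'); look((700,20),-90,220,'w4')
E
```

```text
w1 2.2417 [390.  100.2 220. ] [-3.  8. 97.  0. 75. 87.]
w2 3.175 [390.  -29.3 220. ] [-22.   7.  99.   0.  74.  68.]
w3 4.5 [629.7 -89.9 220.5] [-19.  31.  61.  -0.  87.  71.]
w4 5.3667 [630.1  19.1 219.9] [-9. 31. 62. -0. 87. 81.]<stdin>:2: UserWarning: Gimbal lock detected. Setting third angle to zero since it is not possible to uniquely determine all angles.
<stdin>:3: UserWarning: Gimbal lock detected. Setting third angle to zero since it is not possible to uniquely determine all angles.
```

View pics/w1.png

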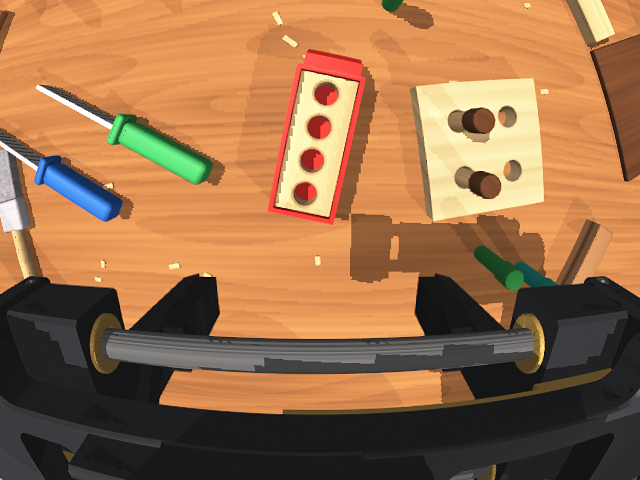

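View pics/w2.png

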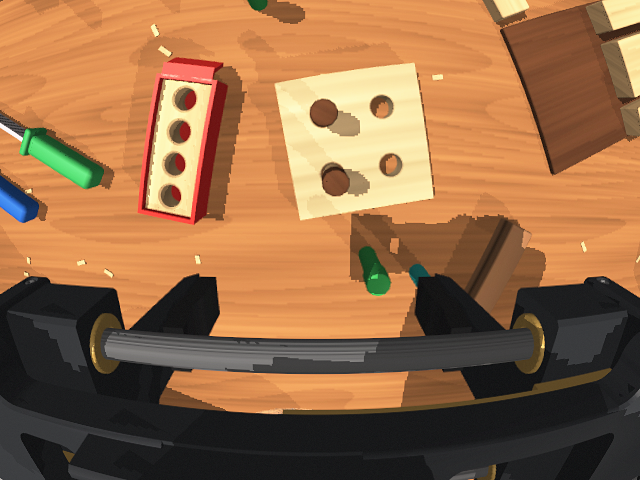

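View pics/w3.png

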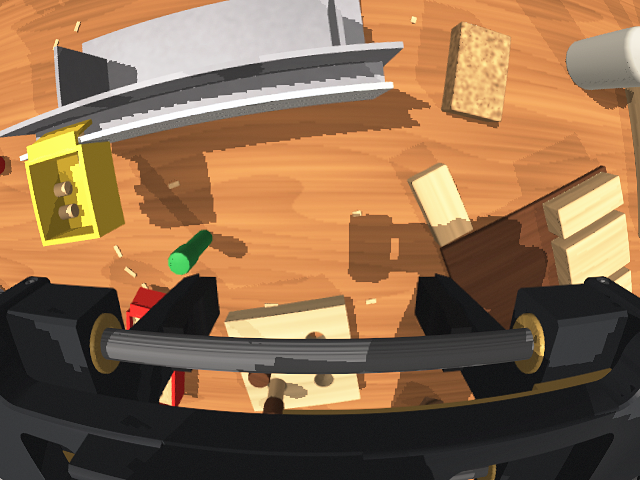

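View pics/w4.png

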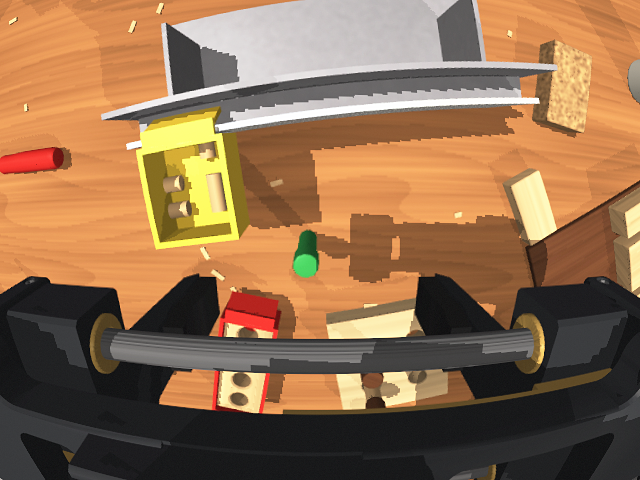

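```bash
python3 - <<'E'
from h import *
w1=cv2.imread('pics/w1.png')[:,:,::-1];w2=cv2.imread('pics/w2.png')[:,:,::-1]
a=np.hstack([cv2.resize(w1[40:230,250:390],None,fx=2.85,fy=2.85,interpolation=2),cv2.resize(w2[40:230,120:260],None,fx=2.85,fy=2.85,interpolation=2)]);save(a,'zbin')
a=np.hstack([cv2.resize(w1[70:230,405:555],None,fx=2.66,fy=2.66,interpolation=2),cv2.resize(w2[60:220,270:440],None,fx=2.35,fy=2.35,interpolation=2)[:425]]) if 0 else None
save(w1,'zb1',(405,70,555,230),3.5);save(w2,'zb2',(270,55,440,225),3.5)
w3=cv2.imread('pics/w3.png')[:,:,::-1];w4=cv2.imread('pics/w4.png')[:,:,::-1]
save(w3,'zl3',(70,20,420,160),2.2);save(w4,'zl4',(100,40,570,180),1.7)
E
```

```text
(no output)
```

View pics/zbin.png

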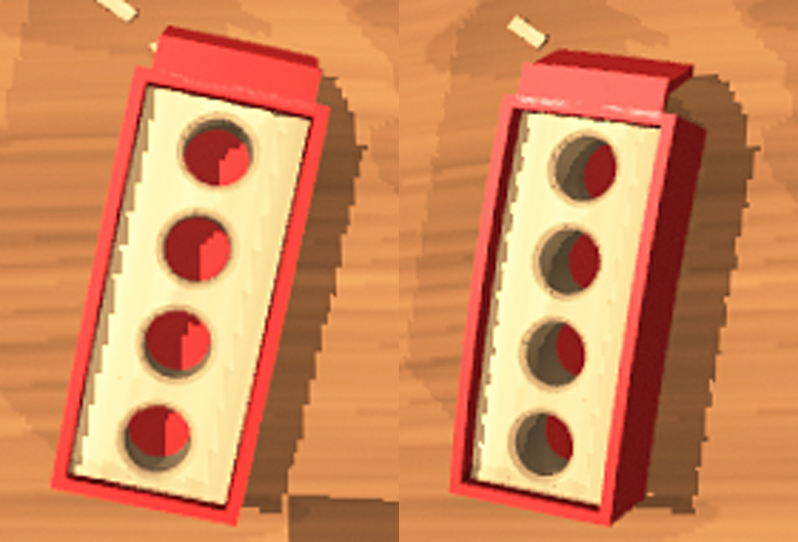

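View pics/zb1.png

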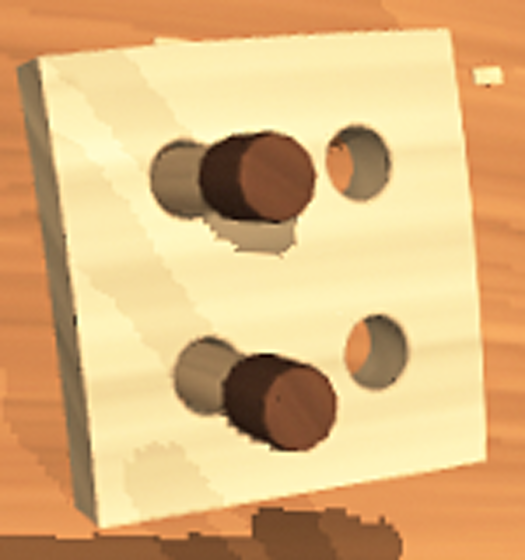

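View pics/zb2.png

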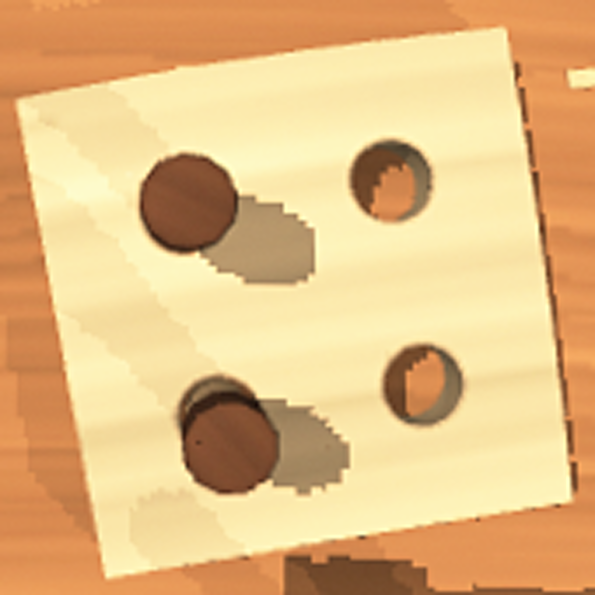

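View pics/zl3.png

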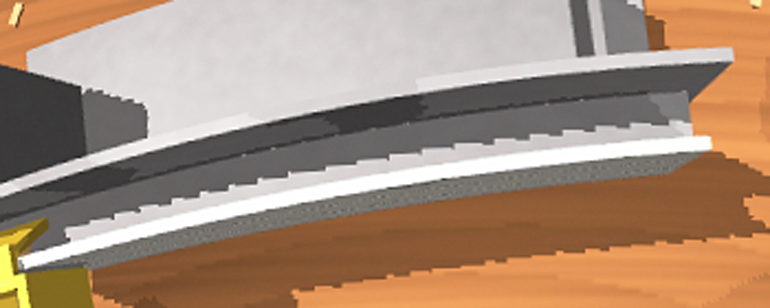

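View pics/zl4.png

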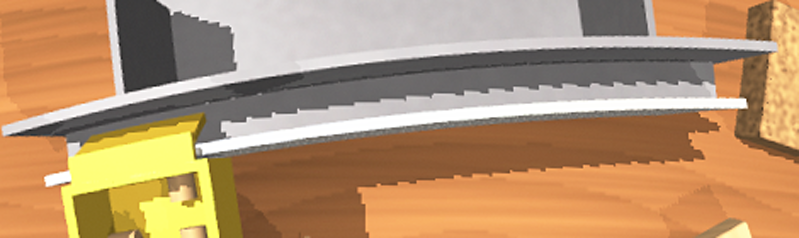

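```bash
cat > meas.py <<'E'
from h import *
c1,c2,c3,c4=[ld(f'w{i}') for i in (1,2,3,4)]
def pair(pa,ca,pb,cb,n=''):
    x,e=tri([ray('wrist',pa,ca),ray('wrist',pb,cb)]); print(n,x.round(1),round(max(e),2)); return x
H=[]
for p,q in zip([(217,153),(197,249),(175,341),(157,437)],[(585,168),(566,261),(554,353),(544,445)]):
    H.append(pair((250+p[0]/2.85,40+p[1]/2.85),c1,(120+(q[0]-399)/2.85,40+q[1]/2.85),c2,'hole'))
for p,q in (((52,487),(451,492)),((236,525),(612,525)),((135,68),(508,95))):
    pair((250+p[0]/2.85,40+p[1]/2.85),c1,(120+(q[0]-399)/2.85,40+q[1]/2.85),c2,'rim')
H=np.array(H);m=H.mean(0);u=np.linalg.svd(H-m)[2][0];u*=np.sign(u[0]);print('bin',m,'yaw',np.degrees(np.arctan2(u[1],u[0])),np.linalg.norm(np.diff(H,axis=0),axis=1))
a1=lambda p:(405+p[0]/3.5,70+p[1]/3.5); a2=lambda p:(270+p[0]/3.5,55+p[1]/3.5)
for n,p,q in (('dogA',(278,176),(188,203)),('dogB',(300,404),(230,446)),('ho1',(359,162),(391,180)),('ho2',(377,351),(423,384)),
   ('bc',(42,57),(17,99)),('bc',(450,30),(507,28)),('bc',(487,460),(573,500)),('bc',(98,525),(107,578))): pair(a1(p),c1,a2(q),c2,n)
b3=lambda p:(70+p[0]/2.2,20+p[1]/2.2); b4=lambda p:(100+p[0]/1.7,40+p[1]/1.7)
pair(b3((711,143)),c3,b4((746,103)),c4,'louvR')
pair(b3((22,263)),c3,b4((199,152)),c4,'yel corner?')
for i,c,cols in ((3,c3,range(110,390,20)),(4,c4,range(230,535,20))):
    im=cv2.imread(f'pics/w{i}.png').astype(int); pts=[]
    for x in cols:
        col=im[:180,x].min(1); ok=np.where(col>235)[0]
        if len(ok)==0: continue
        # last run
        r=[ok[-1]]
        for k in ok[-2::-1]:
            if r[-1]-k==1:r.append(k)
            else:break
        pts.append((x,(r[0]+r[-1])/2,len(r)))
    P=np.array([plane('wrist',p[:2],130,c)[:2] for p in pts]); 
    k=np.polyfit(P[:,1],P[:,0],1); print(i,'line x=',k,'yaw',np.degrees(np.arctan(-k[0])),'res',np.abs(P[:,0]-np.polyval(k,P[:,1])).max(),[p[2] for p in pts],P[[0,-1]].round(1))
E
python3 meas.py
```

```text
hole [493.6  91.5  30.8] 0.18
hole [463.2  97.7  33.9] 0.27
hole [433.6 104.6  30.9] 0.32
hole [402.8 110.4  31. ] 0.4
rim [388.8 143.4  40.4] 0.11
rim [376.1  85.2  38.4] 0.12
rim [520.  116.7  36.6] 0.15
bin [448.30445635 101.08103477  31.62092107] yaw -11.877439894205475 [31.16717984 30.58258042 31.37937717]
dogA [473.8 -34.8  82.2] 0.31
dogB [420.7 -44.2  82. ] 0.28
ho1 [483.6 -88.8  24. ] 0.01
ho2 [429.6 -98.5  23.6] 0.03
bc [504.    8.1  26.6] 0.04
bc [ 526.6 -119.9   24.3] 0.09
bc [ 399.2 -141.8   25.5] 0.11
bc [376.2 -14.3  22.2] 0.27
louvR [ 730.3 -139.   128.4] 0.04
yel corner? [703.1  82.6 128. ] 0.51
3 line x= [-1.20694913e-01  7.13843998e+02] yaw 6.882020580818553 res 0.187451329110786 [6, 6, 6, 7, 6, 6, 7, 6, 6, 6, 7, 7, 6, 7] [[ 707.4   53.6]
 [ 728.7 -123.9]]
4 line x= [-1.21039609e-01  7.13802290e+02] yaw 6.901485793057848 res 0.2632196289645208 [6, 6, 6, 7, 7, 7, 7, 6, 7, 6, 6, 6, 6, 6, 5, 5] [[ 704.7   73.4]
 [ 729.6 -130.2]]
```

```bash
cat >> h.py <<'E'
import warnings; warnings.filterwarnings('ignore')
def ori(M): return R.from_matrix(M).as_euler('xyz',degrees=True)
def objtool(Mobj,flip=False):
    # tool with x=-obj z, jaw z = -obj y (camera toward obj +x) ; flip -> jaw z=+obj y
    z=Mobj[:,1]*(1 if flip else -1); x=-Mobj[:,2]; return ori(np.c_[x,np.cross(z,x),z])
def Mo(yaw,pitch=0): return R.from_euler('zy',[yaw,pitch],degrees=True).as_matrix()
def st(): 
    s=read_state(); print('t',round(s['time_s'],1),'p',s['ee_pos'].round(1),'F',s['ft_force'].round(1),'w',round(s['width'],1)); return s
E
python3 - <<'E'
from h import *
o=objtool(Mo(-11.9))
ctrl.move_to([448.3,101.1,120],o); 
save(snapshot('top'),'t1'); st()
b=ctrl.move_straight([448.3,101.1,8],o,threshold=15); print(b); st()
ctrl.grab(40); st()
ctrl.move_straight([448.3,101.1,200],o); st()
save(snapshot('side'),'s1'); save(snapshot('wrist'),'w5')
E
```

```text
t 6.3 p [450.1 100.6 120.6] F [1.1 0.4 0.1] w 87.8
False
t 7.2 p [448.9 101.    8.5] F [-0.3  0.   1. ] w 87.8
t 7.7 p [448.4 101.1   8.3] F [-0.  -0.1  5. ] w 59.6
t 9.2 p [447.9 101.1 199.3] F [ 0.1 -0.4 -3.5] w 59.6
```

View pics/s1.png

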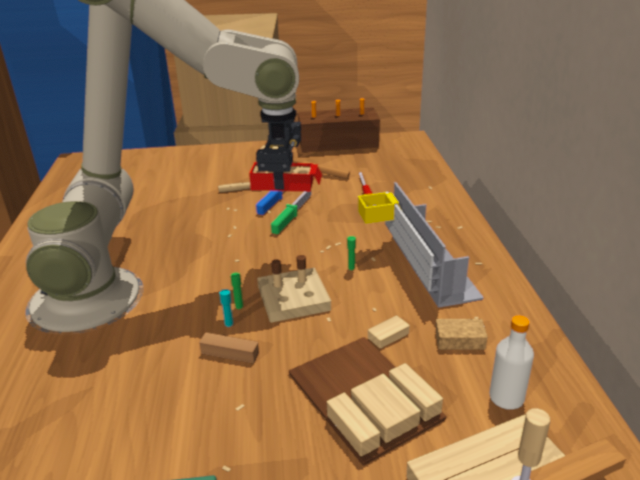

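View pics/w5.png

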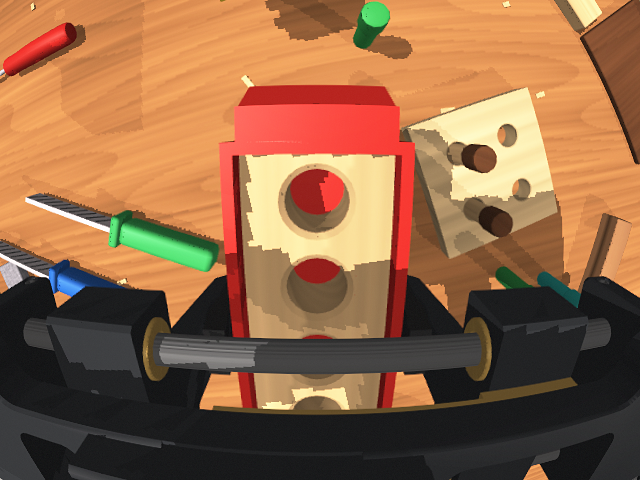

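```bash
python3 - <<'E'
from h import *
s=st(); M=Mo(-11.9); t=s['ee_pos']
for n,v in (('h4',(46.5,0,26)),('backrimR',(67,-30,34)),('backrimL',(67,30,34)),('h3',(15.5,0,26))): print(n,proj('wrist',t+M@np.array(v)).round(1))
# go to pre-hang
yw,pit=6.9,-5
L=np.array([719.2,-45,130]);Mz=Mo(yw);Mh=Mo(yw,pit);o=objtool(Mh)
def T(c,dz): return L+Mz@np.array([-c,0,0])+[0,0,-22+dz]+Mh@np.array([0,0,-13])
ctrl.move_straight(T(100,70),o); 
ctrl.move_straight(T(74,45),o); st()
save(snapshot('side'),'s2'); save(snapshot('wrist'),'w6')
cal=calibration('wrist'); json.dump({k:np.ravel(v).tolist() if np.size(v)>1 else float(v) for k,v in cal.items()},open('pics/w6.json','w'))
E
```

```text
t 9.3 p [448.  101.1 199.3] F [-0.7 -0.4 -2.4] w 59.6
h4 [315.1 203.1]
backrimR [414.  142.8]
backrimL [216.1 143.1]
h3 [315.3 290.1]
t 11.4 p [646.6 -53.6 139.7] F [-0.3  0.1 -3.6] w 60.0
```

View pics/w6.png

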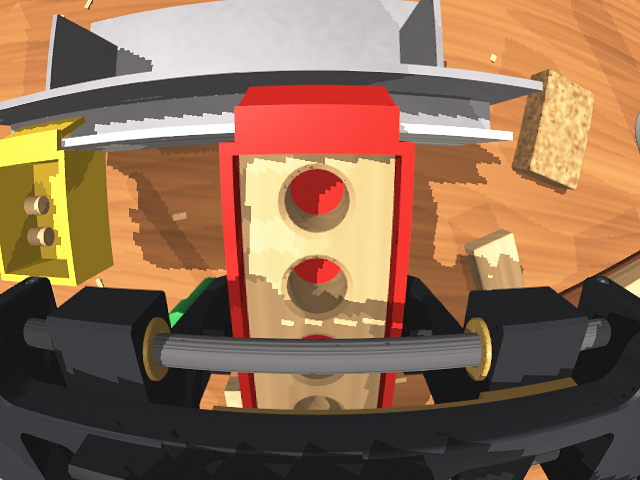

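View pics/s2.png

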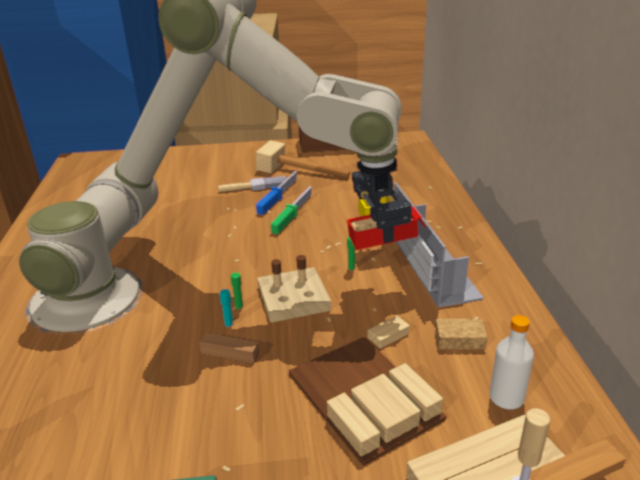

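```bash
python3 - <<'E'
from h import *
yw,pit=6.9,-5
L=np.array([719.2,-45,130]);Mz=Mo(yw);Mh=Mo(yw,pit);o=objtool(Mh)
def T(c,dz): return L+Mz@np.array([-c,0,0])+[0,0,-22+dz]+Mh@np.array([0,0,-13])
print(ctrl.move_straight(T(74,14),o,max_speed=60,threshold=8)); st()
print(ctrl.move_straight(T(71.5,4),o,max_speed=30,threshold=8)); st()
print(ctrl.move_straight(T(71.2,-1),o,max_speed=15,threshold=10)); st()
save(snapshot('side'),'s3',(320,150,480,310),4); save(snapshot('wrist'),'w7')
E
```

```text
False
t 12.2 p [647.  -53.9 109.1] F [-0.5  0.3 -3.7] w 60.0
False
t 12.7 p [649.3 -53.6  98.9] F [ 0.3 -0.8 -1.8] w 59.7
False
t 13.1 p [650.4 -53.7  95.1] F [2.7 0.9 3.5] w 59.5
```

View pics/s3.png

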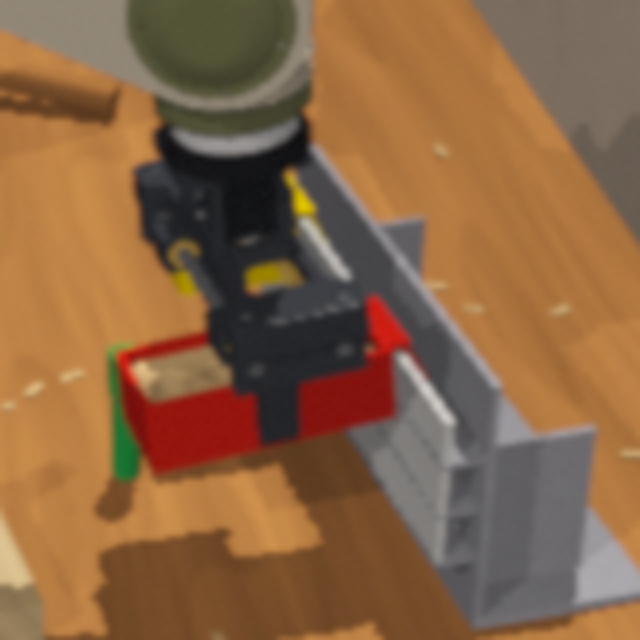

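View pics/w7.png

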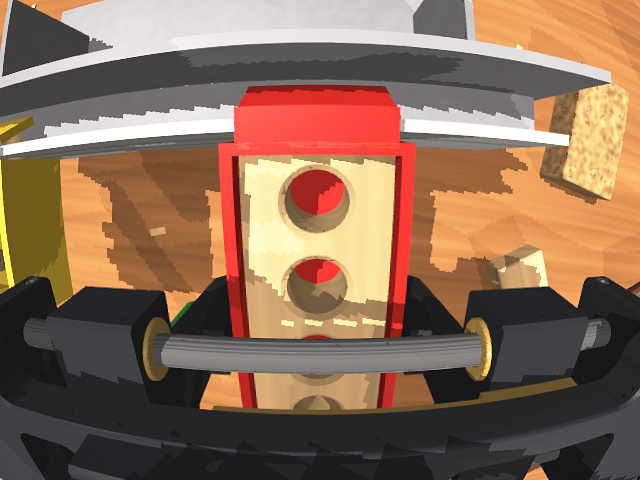

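```bash
python3 - <<'E'
from h import *
ctrl.gripper_open(); ctrl.sleep(0.3); s=st()
M=R.from_euler('xyz',s['tcp_rot'],degrees=True).as_matrix()
ctrl.move_straight(s['ee_pos']-M[:,0]*60); 
save(snapshot('side'),'s4',(320,150,480,310),4)
look((640,-100),-83.1,220,'w8'); look((640,0),-83.1,220,'w9'); st()
E
```

```text
t 14.1 p [649.6 -53.5  94. ] F [0.4 0.2 0.5] w 88.5
w8 15.6 [ 570.7 -107.9  219.2] [-22.  26.  71.   0.  83.  61.]
w9 16.4333 [570.6  -9.1 219.9] [-13.  25.  73.  -0.  82.  70.]
t 16.4 p [570.6  -9.1 219.9] F [ 0.3 -0.5  0.4] w 87.9
```

View pics/s4.png

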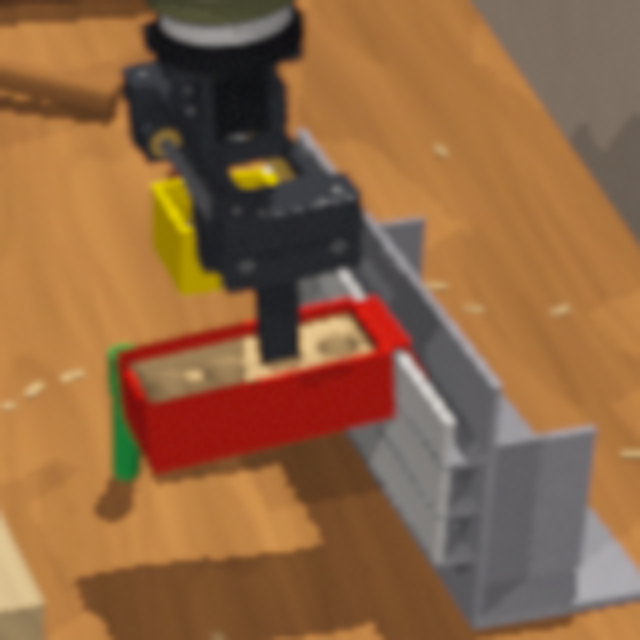

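View pics/w8.png

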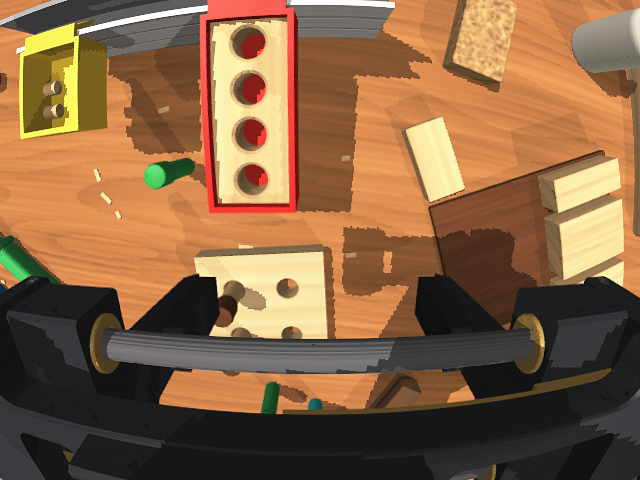

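View pics/w9.png

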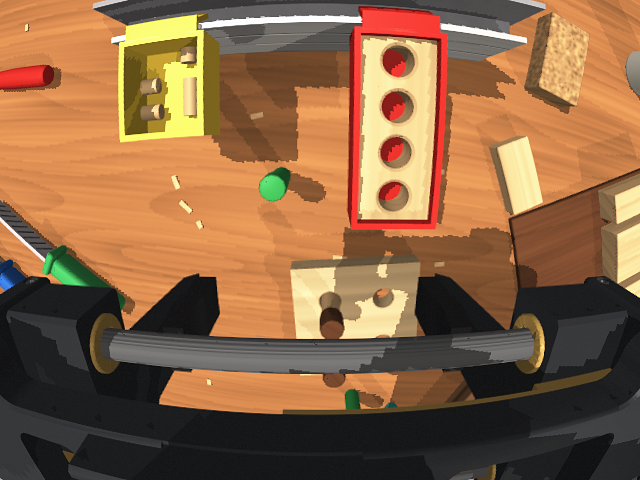

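```bash
python3 - <<'E'
from h import *
a=cv2.imread('pics/w8.png')[0:220,195:310];b=cv2.imread('pics/w9.png')[0:235,340:455]
z=np.zeros((600,620,3),np.uint8)
A=cv2.resize(a,None,fx=2.55,fy=2.55,interpolation=2);B=cv2.resize(b,None,fx=2.55,fy=2.55,interpolation=2)
z[:A.shape[0],:A.shape[1]]=A; z[:B.shape[0],310:310+B.shape[1]]=B
cv2.imwrite('pics/zh.png',z)
E
```

```text
(no output)
```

View pics/zh.png

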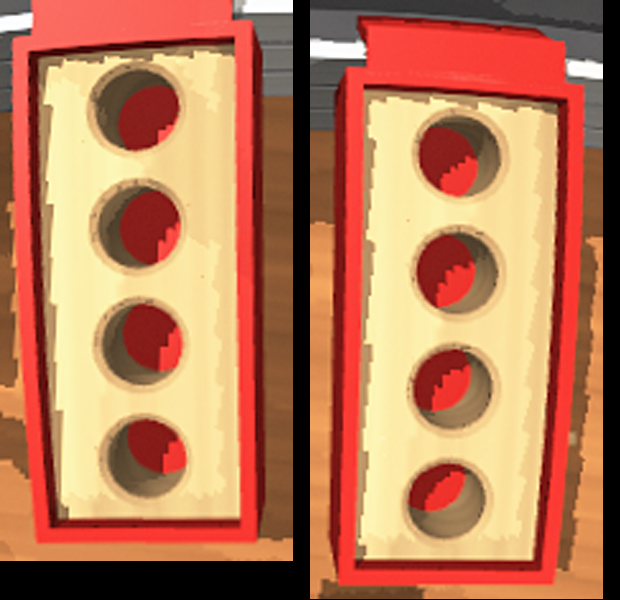

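```bash
python3 - <<'E'
from h import *
c8,c9=ld('w8'),ld('w9');H=[]
for p,q in zip([(135,107),(137,223),(140,341),(144,457)],[(458,155),(455,272),(450,388),(445,500)]):
    x,e=tri([ray('wrist',(195+p[0]/2.55,p[1]/2.55),c8),ray('wrist',(340+(q[0]-310)/2.55,q[1]/2.55),c9)]); H.append(x); print(x.round(1),round(max(e),2))
H=np.array(H);m=H.mean(0);d=H[0]-H[3]; print(m,'yaw',np.degrees(np.arctan2(d[1],d[0])),'pitch',np.degrees(np.arcsin(d[2]/np.linalg.norm(d))),np.linalg.norm(d))
L=np.array([719.2,-45,130]);Mz=Mo(6.9);Mh=Mo(6.9,-5)
c=L+Mz@np.array([-71,0,0])+[0,0,-22]
for x in(46.5,15.5,-15.5,-46.5):print((c+Mh@np.array([x,0,13])).round(1))
E
```

```text
[694.2 -48.3 122.8] 0.29
[663.8 -52.  119.1] 0.42
[633.1 -55.6 115.7] 0.32
[602.4 -59.3 113.8] 0.08
[648.3577264  -53.80464504 117.83714303] yaw 6.814469708809904 pitch 5.570482404210954 92.88627273611921
[693.6 -47.9 125. ]
[662.9 -51.7 122.3]
[632.3 -55.4 119.6]
[601.6 -59.1 116.9]
```

```bash
cat > dog.py <<'E'
from h import *
Mh=Mo(6.85,-5.2); ax=Mh[:,2]; oh=objtool(Mh)
def pick(xy,yaw):
    o=down(yaw)
    ctrl.move_to([*xy,130],o); ctrl.sleep(0.1)
    print(ctrl.move_straight([*xy,51],o,threshold=12)); 
    ctrl.grab(30); st()
    ctrl.move_straight([*xy,80],o,max_speed=80); st(); ctrl.move_straight([*xy,205],o,max_speed=200); s=st()
    return s['width']
def place(P):
    T=lambda h: np.array(P)+ax*(h-13-19)
    ctrl.move_to(T(115),oh); ctrl.sleep(0.2)
    save(snapshot('wrist'),f'wd{int(P[0])}')
    print(ctrl.move_straight(T(80),oh,max_speed=50,threshold=8)); st()
    print(ctrl.move_straight(T(52.5),oh,max_speed=40,threshold=10)); st()
E
python3 - <<'E'
from dog import *
w=pick((473.9,-34.7),-80.3)
if 20<w<24: 
    save(snapshot('side'),'s5')
    P=(694.2,-48.2,125); T=lambda h: np.array(P)+ax*(h-13-19)
    ctrl.move_to(T(115),oh); ctrl.sleep(.2); st(); save(snapshot('wrist'),'w10'); save(snapshot('side'),'s6',(280,120,480,280),4)
E
```

```text
False
t 18.8 p [473.9 -34.7  51. ] F [-0.4  0.   0.6] w 21.0
t 19.4 p [473.8 -34.6  79.9] F [-1.   0.3 -0.2] w 20.7
t 20.1 p [473.4 -34.5 203.8] F [ 0.6  0.6 -1.2] w 20.6
t 21.2 p [686.  -48.2 208.3] F [ 0.4 -0.1 -0.3] w 21.2
```

View pics/w10.png

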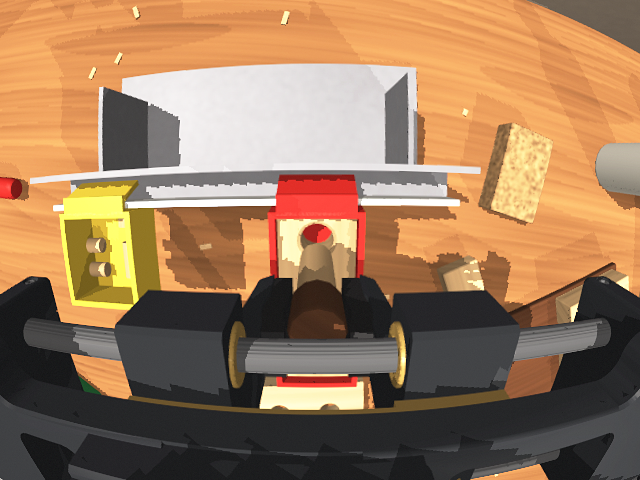

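View pics/s6.png

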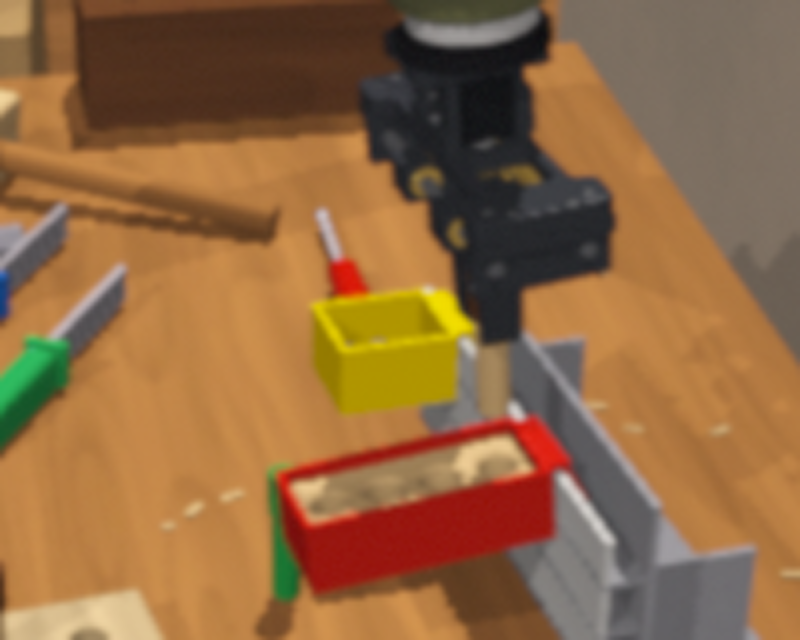

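```bash
python3 - <<'E'
from dog import *
P=(694.2,-48.2,125); T=lambda h: np.array(P)+ax*(h-13-19)
s=st(); print(proj('wrist',s['ee_pos']-51*ax),proj('wrist',P))
print(ctrl.move_straight(T(75),oh,max_speed=50,threshold=6)); st()
save(snapshot('side'),'s7',(280,120,480,280),4);save(snapshot('wrist'),'w11')
E
```

```text
t 21.3 p [686.3 -48.2 208.3] F [ 0.4 -0.1 -0.7] w 21.0
[315.84328665 257.74255734] [316.00240232 240.26434117]
False
t 22.3 p [690.5 -48.2 168.2] F [-0.5  0.5  0. ] w 21.1
```

View pics/s7.png

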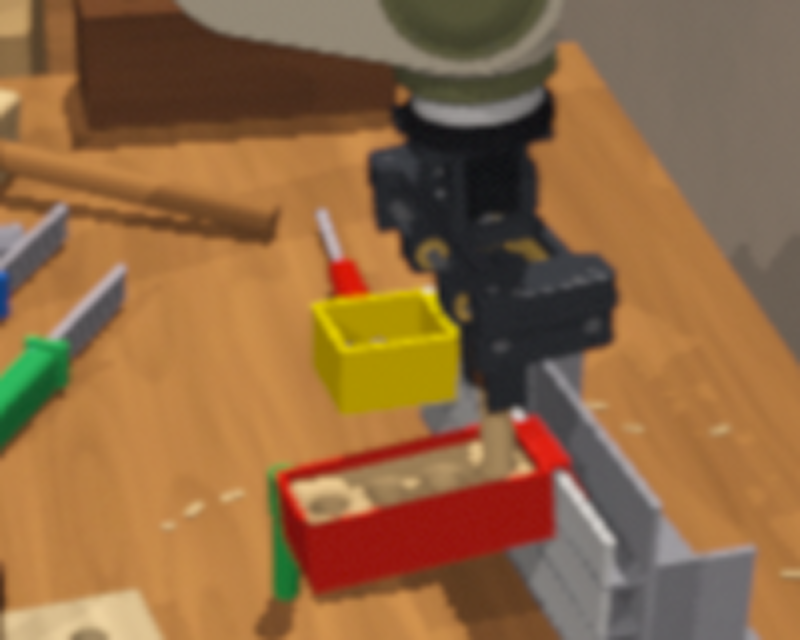

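View pics/w11.png

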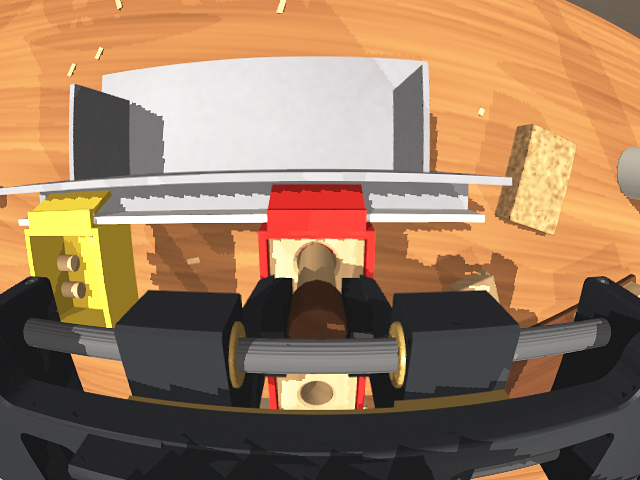

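```bash
python3 - <<'E'
from dog import *
P=(694.2,-48.2,125); T=lambda h: np.array(P)+ax*(h-13-19)
print(ctrl.move_straight(T(52.5),oh,max_speed=40,threshold=8)); st()
ctrl.gripper_open(); ctrl.sleep(.2); st()
ctrl.move_straight(T(105),oh,max_speed=120)
save(snapshot('side'),'s8',(280,120,480,280),4)
w=pick((420.6,-44.2),-80.3)
P=(633.1,-55.5,119.6); T=lambda h: np.array(P)+ax*(h-13-19)
if 20<w<24:
    ctrl.move_to(T(115),oh); ctrl.sleep(.2); st(); save(snapshot('wrist'),'w12')
    print(ctrl.move_straight(T(75),oh,max_speed=50,threshold=6)); st()
    save(snapshot('side'),'s9',(280,120,480,280),4)
E
```

```text
True
t 22.9 p [692.1 -48.1 145.8] F [-0.3 -0.2  3.8] w 21.1
t 24.2 p [691.7 -48.1 145.2] F [-0.   0.   0.1] w 88.0
False
t 27.7 p [420.6 -44.2  51. ] F [ 0.2 -0.7 -0.1] w 20.5
t 28.2 p [420.5 -44.2  79.9] F [ 0.4 -0.7 -1.9] w 20.8
t 29.0 p [420.1 -44.  203.8] F [-0.5 -0.4 -0.9] w 20.8
t 30.0 p [624.8 -55.6 202.8] F [ 0.4 -0.4 -0.7] w 20.9
False
t 31.0 p [629.3 -55.5 162.8] F [ 0.6  0.  -0.7] w 20.8
```

View pics/s8.png

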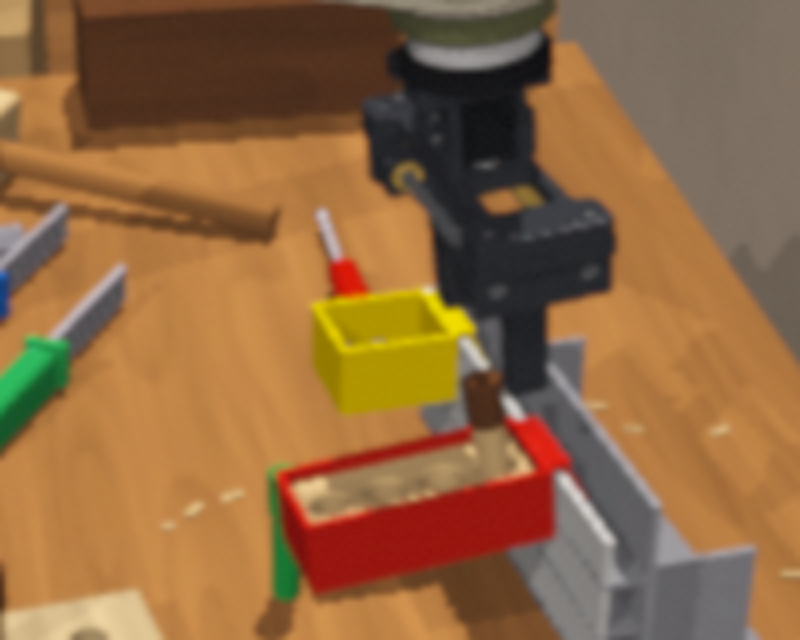

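View pics/s9.png

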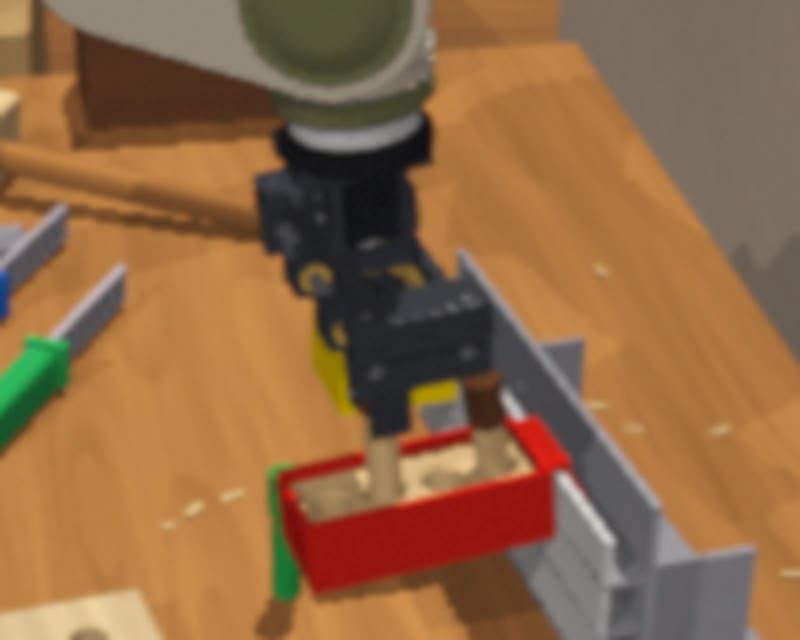

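View pics/w12.png

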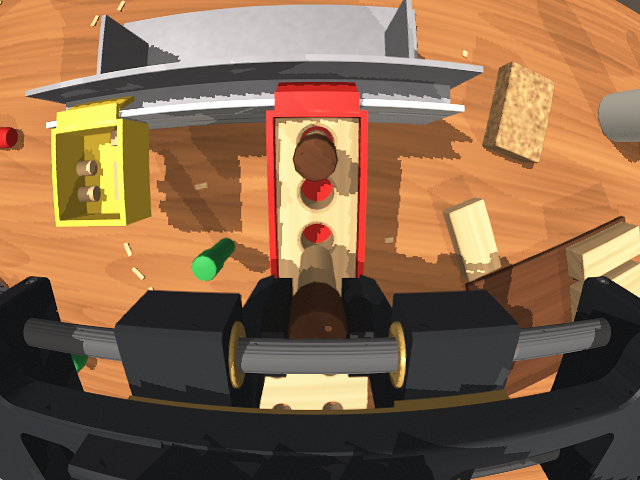

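```bash
python3 - <<'E'
from dog import *
P=(633.1,-55.5,119.6); T=lambda h: np.array(P)+ax*(h-13-19)
print(ctrl.move_straight(T(52.5),oh,max_speed=40,threshold=8)); st()
ctrl.gripper_open(); ctrl.sleep(.2); st()
ctrl.move_straight(T(110),oh,max_speed=120)
save(snapshot('side'),'s10'); save(snapshot('wrist'),'w13')
look((600,-360),-123,200,'r1'); look((580,-440),-123,200,'r2')
look((430,240),-55,200,'p1'); look((470,340),-55,200,'p2')
E
```

```text
False
t 31.8 p [631.2 -55.5 140. ] F [-0.2  0.5 -0.8] w 20.9
t 33.1 p [631.2 -55.5 140. ] F [ 0.4 -0.2  0.3] w 88.0
r1 35.225 [ 541.6 -321.3  200.1] [-41.  31.  64.   0.  84.  82.]
r2 36.0 [ 521.7 -401.1  200.2] [-48.  34.  59.   0.  87.  75.]
p1 38.5667 [372.8 199.7 199.9] [12. 11. 97. -0. 72. 67.]
p2 39.425 [412.7 299.3 200.3] [23. 20. 84. -0. 76. 78.]
```

View pics/w13.png

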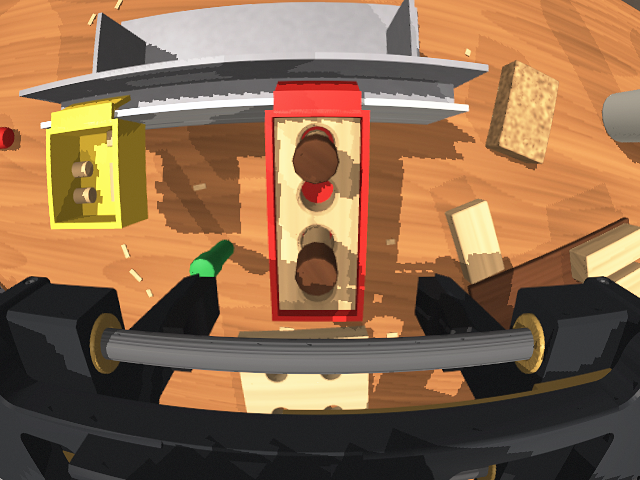

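View pics/s10.png

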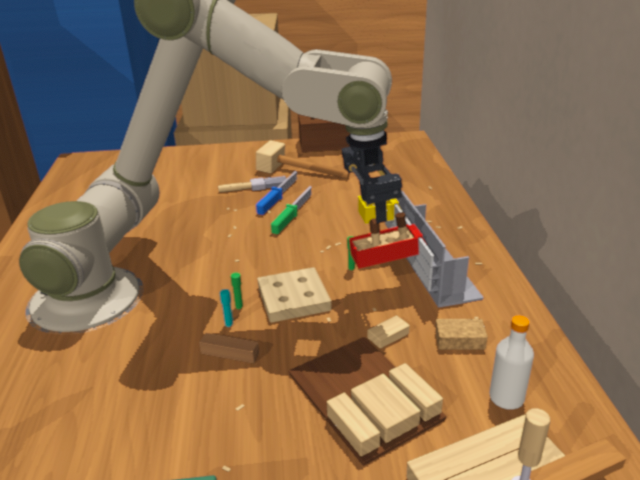

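View pics/r1.png

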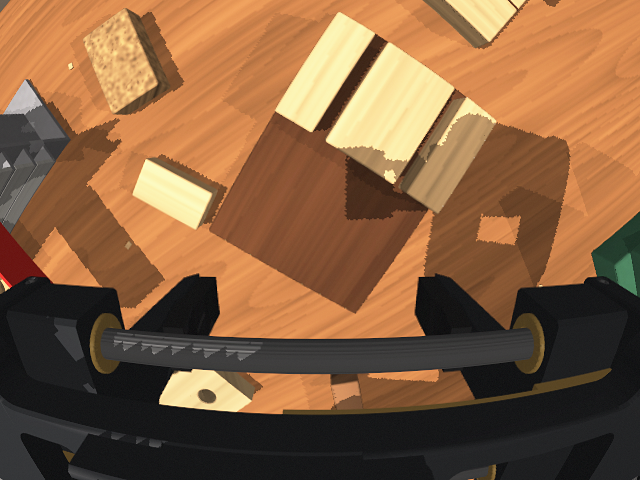

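View pics/r2.png

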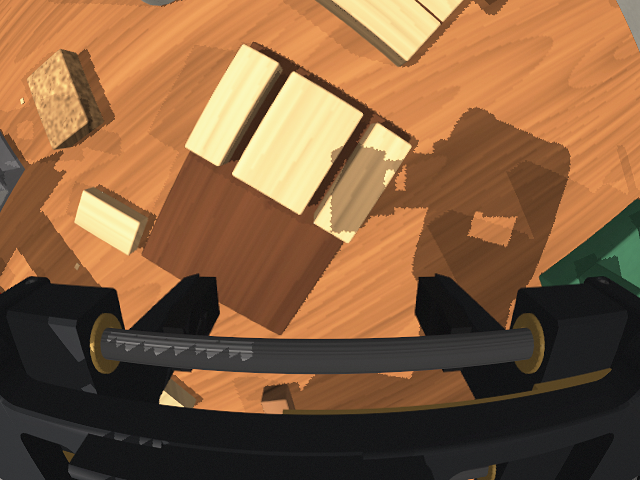

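View pics/p1.png

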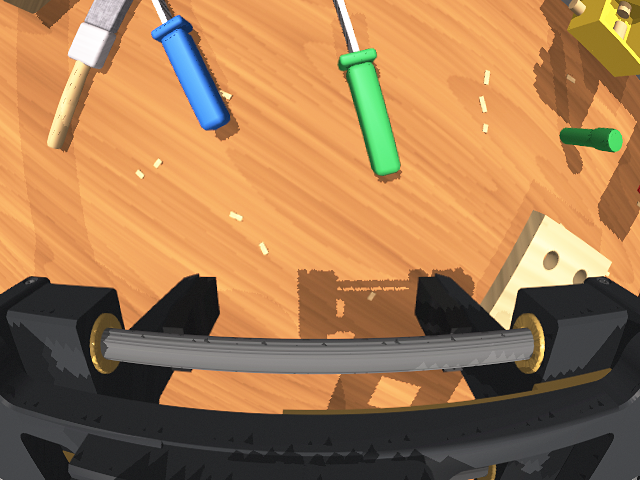

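View pics/p2.png

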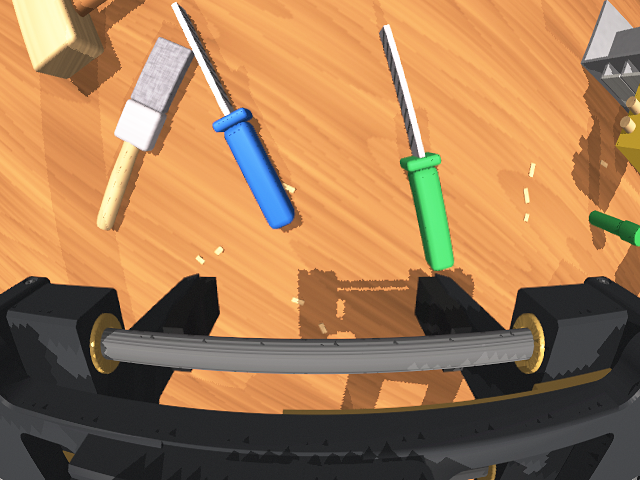

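```bash
python3 - <<'E'
from h import *
g=lambda n:cv2.imread(f'pics/{n}.png')[:,:,::-1]
save(g('r1'),'zr1',(260,5,510,220),2.8);save(g('r2'),'zr2',(180,35,420,250),2.8)
save(g('p1'),'zp1',(140,0,420,190),2.8);save(g('p2'),'zp2',(160,0,470,280),2.14)
E
```

```text
(no output)
```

View pics/zr1.png

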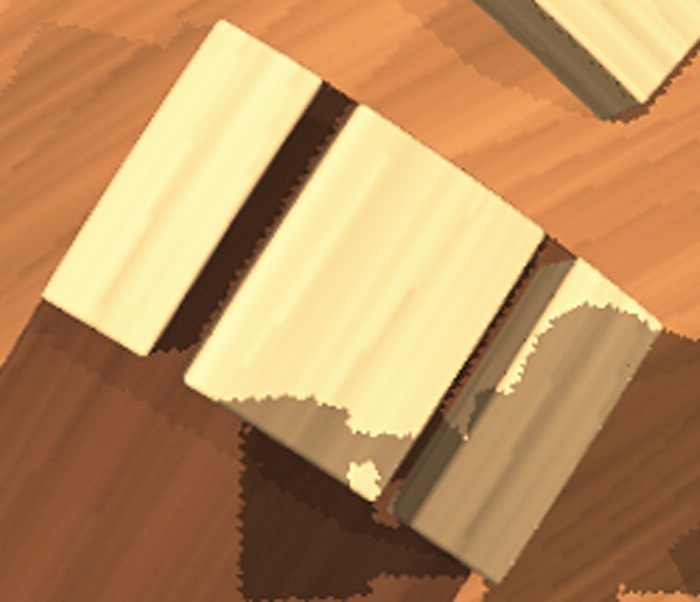

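View pics/zr2.png

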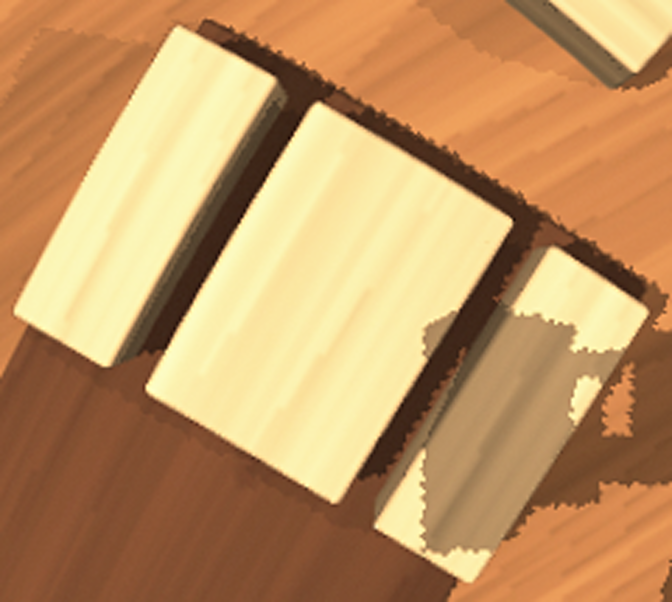

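View pics/zp1.png

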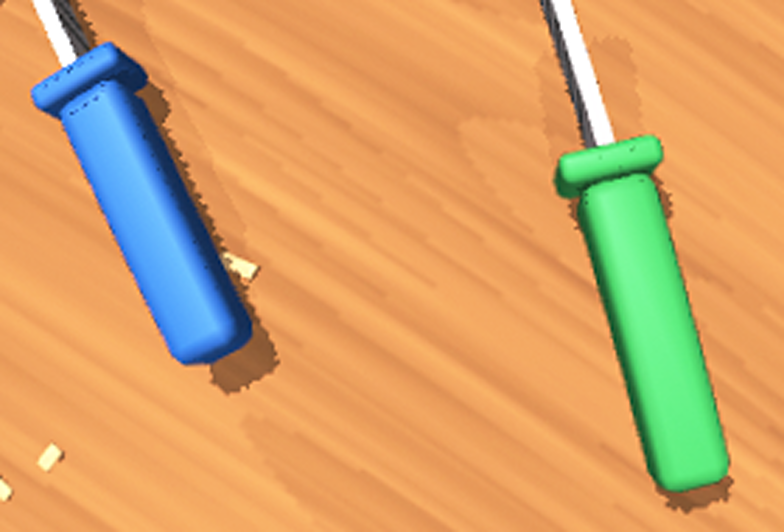

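View pics/zp2.png

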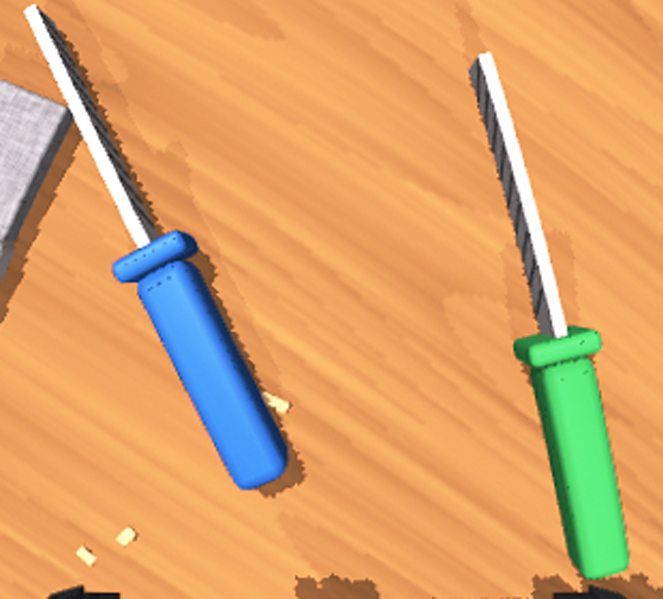

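```bash
python3 - <<'E'
from h import *
c={n:ld(n) for n in('r1','r2','p1','p2')}
a=lambda p:(260+p[0]/2.8,5+p[1]/2.8); b=lambda p:(180+p[0]/2.8,35+p[1]/2.8)
K={'L':([(222,20),(323,80),(148,355),(43,298)],[(178,27),(280,82),(113,367),(15,312)]),'M':([(360,104),(545,234),(374,502),(185,378)],[(318,102),(513,222),(334,503),(147,388)]),'R':([(578,260),(662,328),(498,582),(402,515)],[(556,247),(648,312),(470,582),(376,524)])}
Q={}
for k,(p,q) in K.items():
    Q[k]=[]
    for u,v in zip(p,q):
        x,e=tri([ray('wrist',a(u),c['r1']),ray('wrist',b(v),c['r2'])]); 
        y=(plane('wrist',a(u),44,c['r1'])+plane('wrist',b(v),44,c['r2']))/2
        Q[k].append(y); print(k,x.round(1),y.round(1),round(max(e),2))
def slot(l,r):
    bl,fl=Q[l][1],Q[l][2]; br,fr=Q[r][0],Q[r][3]
    B=(bl+br)/2;F=(fl+fr)/2; d=B-F; print('slot',((B+F)/2).round(1),'len',np.linalg.norm(d).round(1),'yaw',np.degrees(np.arctan2(d[1],d[0])).round(2),'w',np.linalg.norm(bl-br).round(1),np.linalg.norm(fl-fr).round(1))
slot('L','M');slot('M','R')
p1=lambda p:(140+p[0]/2.8,p[1]/2.8); p2=lambda p:(160+p[0]/2.14,p[1]/2.14)
for n,ng1,ng2,tip,hf,hr,hr1 in (('green',(600,143),(559,334),(485,57),(565,370),(604,572),(690,486)),('blue',(68,62),(144,241),(31,10),(165,282),(262,481),(212,352))):
    print(n,'nearguard tri',tri([ray('wrist',p1(ng1),c['p1']),ray('wrist',p2(ng2),c['p2'])])[0].round(1))
    print('rear tri',tri([ray('wrist',p1(hr1),c['p1']),ray('wrist',p2(hr),c['p2'])])[0].round(1))
    g=plane('wrist',p2(ng2),30,c['p2']);t=plane('wrist',p2(tip),30,c['p2']);f=plane('wrist',p2(hf),32,c['p2']);r=plane('wrist',p2(hr),32,c['p2'])
    d=t-g; print('ng',g.round(1),'tip',t.round(1),'len',np.linalg.norm(d).round(1),'yaw',np.degrees(np.arctan2(d[1],d[0])).round(1),'rear',r.round(1),np.linalg.norm(t-r).round(1),'hyaw',np.degrees(np.arctan2(*(f-r)[1::-1])).round(1))
    dd=t-r; u=(dd)/np.linalg.norm(dd); print('yaw tot',np.degrees(np.arctan2(dd[1],dd[0])).round(2),'grip from tip',(t-160*u).round(1),'from rear',(r+70*u).round(1),'from guard',(g-40*u).round(1))
E
```

```text
L [ 674.7 -429.7   42. ] [ 674.1 -429.5   44. ] 0.05
L [ 643.7 -445.    39.9] [ 643.  -444.4   44. ] 0.36
L [ 601.3 -356.6   39.9] [ 601.1 -357.1   44. ] 0.14
L [ 632.7 -340.5   39.8] [ 632.1 -341.3   44. ] 0.33
M [ 632.3 -450.8   38.9] [ 631.6 -450.    44. ] 0.11
M [ 571.5 -478.6   42.1] [ 571.6 -478.1   44. ] 0.25
M [ 530.  -389.7   44.3] [ 530.  -389.7   44. ] 0.34
M [ 589.9 -361.9   41.3] [ 589.9 -362.3   44. ] 0.03
R [ 558.6 -486.4   36.1] [ 559.4 -484.2   44. ] 0.01
R [ 527.9 -499.1   41.6] [ 528.4 -498.4   44. ] 0.41
R [ 487.3 -410.7   43.7] [ 487.4 -410.7   44. ] 0.05
R [ 517.8 -395.7   34.8] [ 519.9 -395.8   44. ] 1.54
slot [ 616.4 -403.4   44. ] len 97.0 yaw -64.45 w 12.6 12.3
slot [ 545.2 -436.9   44. ] len 97.2 yaw -65.34 w 13.7 11.8
green nearguard tri [505.4 253.1  29. ]
rear tri [435.9 167.8  22.8]
ng [505.6 253.3  30. ] tip [580.2 343.3  30. ] len 116.9 yaw 50.4 rear [437.5 172.4  32. ] 222.7 hyaw 50.6
yaw tot 50.14 grip from tip [477.7 220.5  31.4] from rear [482.4 226.2  31.4] from guard [480.  222.6  30.4]
blue nearguard tri [440.  411.9  28. ]
rear tri [384.3 316.2  22. ]
ng [440.8 411.2  30. ] tip [497.7 512.3  30. ] len 116.0 yaw 60.6 rear [386.5 317.1  32. ] 224.7 hyaw 59.5
yaw tot 60.34 grip from tip [418.5 373.3  31.4] from rear [421.1 377.9  31.4] from guard [421.  376.5  30.4]
```

```bash
python3 - <<'E'
from h import *
c=ld('r1')
for p in((145,158),(215,188),(198,229),(133,193)): print(plane('wrist',p,22,c).round(0))
M=Mo(-64.9);o=objtool(M)
for s in ((616.4,-403.4),(545.2,-436.9)):
    g=np.array([*s,0])+M@[-100,0,0]; print(g,kinematics.inverse_kinematics([g[0],g[1],14],o))
M=Mo(50.3); o=objtool(M); q=[480,222.9]
ctrl.move_to([*q,100],o); ctrl.sleep(.1)
save(snapshot('top'),'t3')
print(ctrl.move_straight([*q,4],o,threshold=12)); st()
ctrl.grab(40); st()
ctrl.move_straight([*q,150],o); st(); save(snapshot('wrist'),'w14')
E
```

```text
[ 672. -215.   22.]
[ 609. -256.   22.]
[ 587. -219.   22.]
[ 653. -184.   22.]
[ 573.98005773 -312.8431201     0.        ] [-38.9471963   44.42118521  72.27708674   0.          63.30172805
 115.9528037 ]
[ 502.78005773 -346.3431201     0.        ] [-45.65746776  41.12606727  80.25489129   0.          58.61904144
 109.24253224]
False
t 41.0 p [480.4 223.2   4.8] F [ 1.2 -0.4 -0.3] w 88.2
t 42.0 p [480.  222.9   4. ] F [ 0.5  0.1 -1.5] w 23.7
t 43.1 p [479.5 222.8 149.2] F [-0.6 -0.2 -1.9] w 23.7
```

View pics/w14.png

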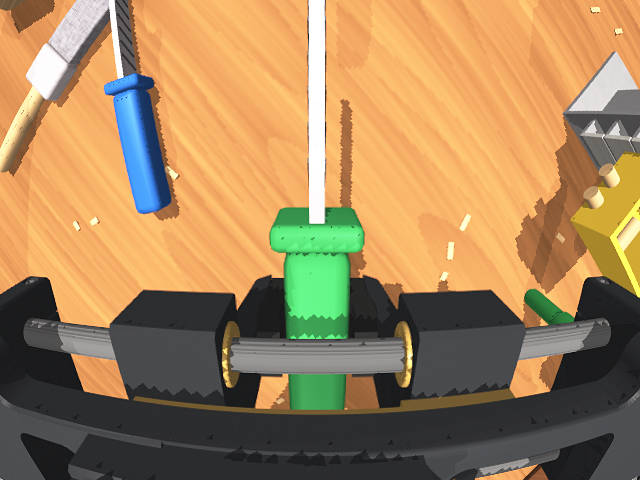

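```bash
python3 - <<'E'
from h import *
M=Mo(50.3); s=st()
for d in (36,38,40,42,44): print(d,proj('wrist',s['ee_pos']+M@[d,0,26]).round(1))
E
```

```text
t 43.1 p [479.6 222.8 149.1] F [ 0.3  0.2 -1.2] w 24.1
36 [315.9 232.5]
38 [315.9 226.7]
40 [315.9 220.9]
42 [315.9 215. ]
44 [315.9 209. ]
```

```bash
python3 - <<'E'
from h import *
o0=objtool(Mo(50.3)); M=Mo(-64.9);o=objtool(M); g=np.array([545.2,-436.9,0])+M@[-100,0,0]
ctrl.move_straight([479.5,222.8,310],o0,max_speed=250)
ctrl.move_to([g[0],g[1],310],o); st()
ctrl.move_straight([g[0],g[1],75],o,max_speed=200); ctrl.sleep(.3); st()
cal=calibration('wrist'); save(snapshot('wrist'),'w15'); json.dump({k:np.ravel(v).tolist() if np.size(v)>1 else float(v) for k,v in cal.items()},open('pics/w15.json','w'))
save(snapshot('side'),'s11')
E
```

```text
t 46.0 p [ 503.3 -345.4  310.2] F [ 0.6 -0.2 -1.6] w 23.7
t 47.6 p [ 502.9 -346.5   75.4] F [-0.7  0.5 -2.3] w 23.7
```

View pics/w15.png

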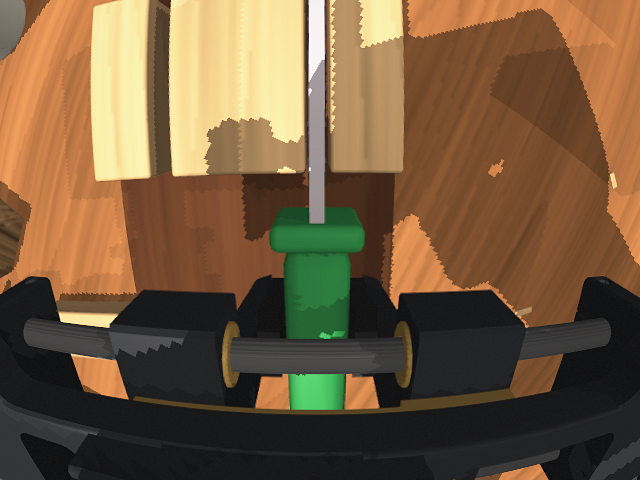

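View pics/s11.png

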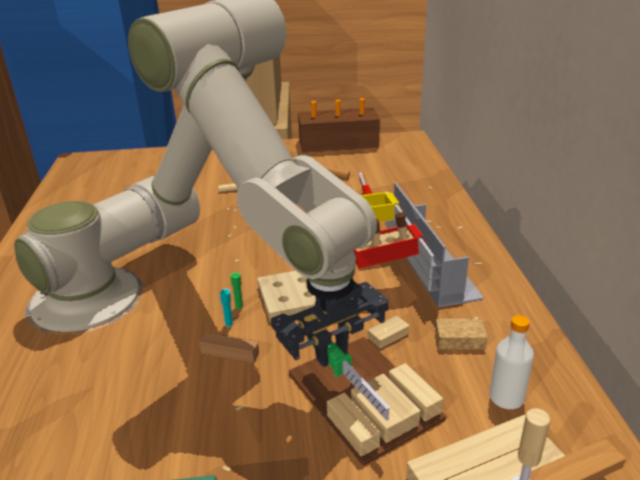

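```bash
python3 - <<'E'
from h import *
c=ld('w15'); M=Mo(-64.9); t=np.array([502.9,-346.5,0])
save(cv2.imread('pics/w15.png')[:,:,::-1],'zw15',(240,0,400,230),2.6)
for p in((307,173),(331,171),(305,100),(330,100),(304,30),(329,30)): print(p,(M.T@(plane('wrist',p,44,c)-t)).round(1))
E
```

```text
(307, 173) [50.2  4.3 44. ]
(331, 171) [51.2 -7.1 44. ]
(305, 100) [85.   5.1 44. ]
(330, 100) [85.  -6.5 44. ]
(304, 30) [119.5   5.6  44. ]
(329, 30) [119.5  -6.1  44. ]
```

View pics/zw15.png

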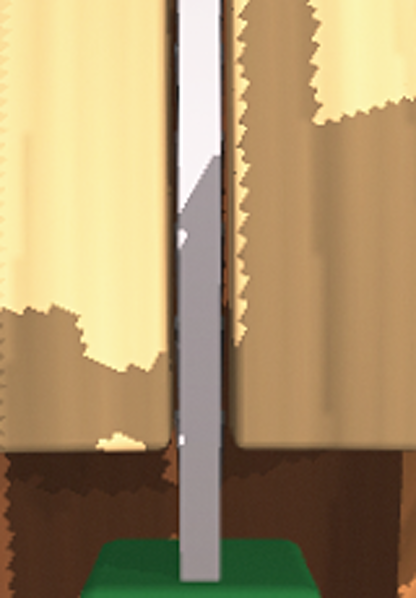

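```bash
python3 - <<'E'
from h import *
M=Mo(-64.9);o=objtool(M); g=np.array([545.2,-436.9,0])+M@[-100,-0.5,0]
print(ctrl.move_straight([g[0],g[1],40],o,max_speed=80,threshold=8)); st()
print(ctrl.move_straight([g[0],g[1],14],o,max_speed=50,threshold=8)); st()
save(snapshot('wrist'),'w16')
E
```

```text
False
t 48.3 p [ 502.4 -346.6   40. ] F [-0.1  0.4 -2. ] w 23.7
True
t 48.8 p [ 501.9 -346.2   13.9] F [-0.6  0.3  5. ] w 23.7
```

View pics/w16.png

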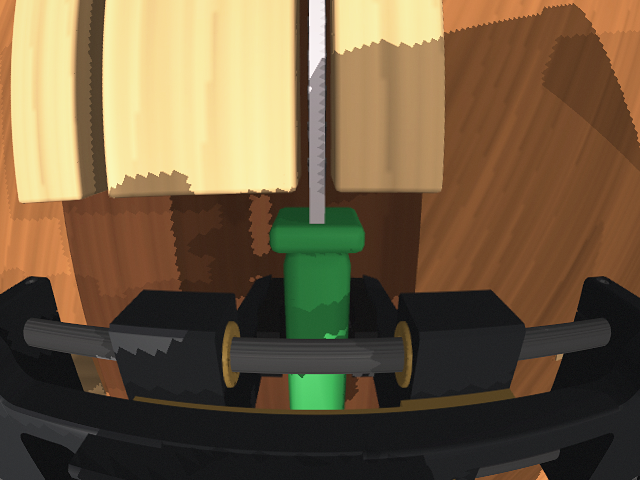

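```bash
python3 - <<'E'
from h import *
s=read_state(); p=s['ee_pos']
ctrl.gripper_open(); ctrl.sleep(.2); st()
ctrl.move_straight([p[0],p[1],200],max_speed=200)
save(snapshot('side'),'s12')
look((475,430),-29.7,150,'p3')
E
```

```text
t 50.1 p [ 501.7 -345.9   13.6] F [ 0.4 -0.3  0.2] w 88.1
p3 54.15 [440.4 369.  150. ] [28. 29. 78. -0. 73. 58.]
```

View pics/p3.png

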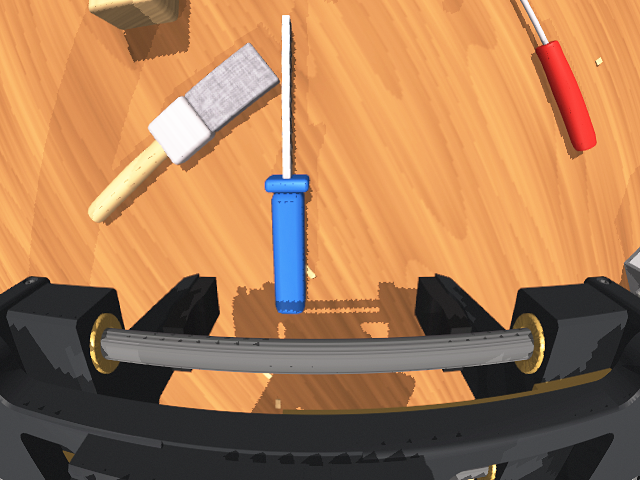

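View pics/s12.png

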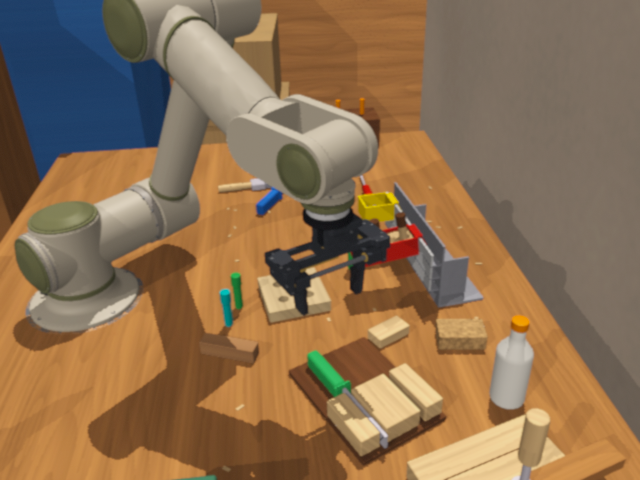

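```bash
python3 - <<'E'
from h import *
c=ld('p3')
t=plane('wrist',(285.5,17),30,c);g=plane('wrist',(286.5,177),30,c);hf=plane('wrist',(287.5,200),32,c);hr=plane('wrist',(290.5,295),32,c)
print(t,g,np.linalg.norm(t-g)); an=lambda d:np.degrees(np.arctan2(d[1],d[0])); print(an(t-g),an(hf-hr),an(t-hr))
u=(t-hr)/np.linalg.norm(t-hr); print(g-40*u)
E
```

```text
[497.69849519 513.41596799  30.        ] [439.84586275 411.39648043  30.        ] 117.28129826286538
60.44354077226894 60.68520379700547 60.68522446200215
[420.26246835 376.52035921  30.38318669]
```

Consistent with the earlier reading; pick at (420.3, 376.3), yaw 60.4.

```bash
python3 - <<'E'
from h import *
M0=Mo(60.4);o0=objtool(M0);q=[420.3,376.3]
ctrl.move_to([*q,100],o0); ctrl.sleep(.1)
print(ctrl.move_straight([*q,4],o0,threshold=12)); st()
ctrl.grab(40); st()
ctrl.move_straight([*q,150],o0); s=st(); save(snapshot('wrist'),'w17')
print(proj('wrist',s['ee_pos']+M0@[40,0,26]))
ctrl.move_straight([*q,310],o0,max_speed=250)
M=Mo(-64.9);o=objtool(M); g=np.array([616.4,-403.4,0])+M@[-100,0,0]
ctrl.move_to([g[0],g[1],310],o); st()
ctrl.move_straight([g[0],g[1],75],o,max_speed=200); ctrl.sleep(.3); s=st()
c=calibration('wrist'); im=snapshot('wrist'); save(im,'w18'); save(im,'zw18',(240,0,400,230),2.6)
json.dump({k:np.ravel(v).tolist() if np.size(v)>1 else float(v) for k,v in c.items()},open('pics/w18.json','w'))
E
```

```text
False
t 55.4 p [421.  376.6   5. ] F [0.2 0.6 0.1] w 88.5
t 56.4 p [420.3 376.3   4. ] F [ 0.  -0.9  0.1] w 23.5
t 57.5 p [419.9 376.  149.1] F [-0.1  0.2 -3. ] w 23.5
[316.14928161 220.95213342]
t 60.8 p [ 574.4 -311.9  310.2] F [ 1.  -0.3 -1.2] w 23.8
t 62.5 p [ 574.1 -312.9   75.4] F [-0.1  0.  -1.4] w 23.8
```

View pics/w18.png

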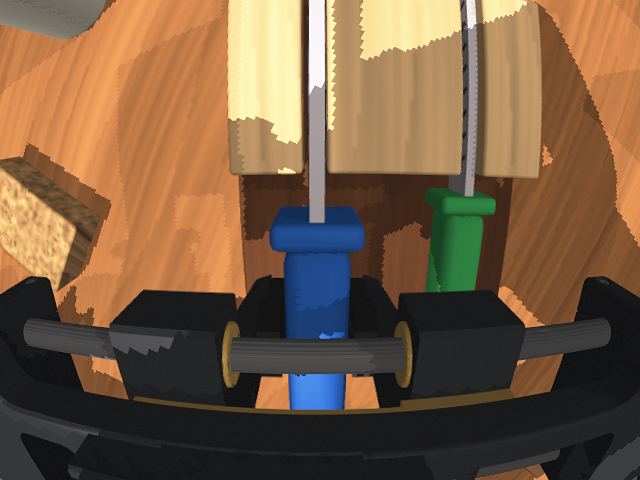

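View pics/zw18.png

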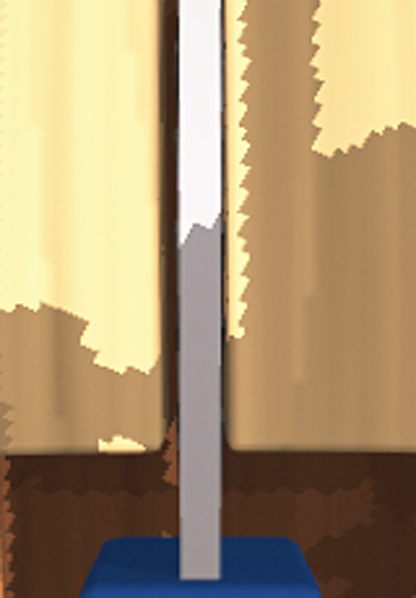

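```bash
python3 - <<'E'
from h import *
M=Mo(-64.9);o=objtool(M); g=np.array([616.4,-403.4,0])+M@[-100,0.7,0]
c=ld('w18');t=np.array([574.1,-312.9,0])
for p in((302.7,172),(328.5,172),(301.5,20),(325.8,20)): print((M.T@(plane('wrist',p,44,c)-t)).round(1))
print('green edge',(M.T@(plane('wrist',(428,260),28,c)-t)).round(1))
print(ctrl.move_straight([g[0],g[1],40],o,max_speed=80,threshold=8)); st()
print(ctrl.move_straight([g[0],g[1],14],o,max_speed=50,threshold=8)); st()
save(snapshot('wrist'),'w19')
E
```

```text
[50.8  6.3 44. ]
[50.8 -5.9 44. ]
[124.8   6.8  44. ]
[124.7  -4.7  44. ]
green edge [  0.1 -63.5  28. ]
False
t 63.1 p [ 574.7 -312.6   39.9] F [ 0.3  0.7 -1.8] w 23.5
True
t 63.6 p [ 574.2 -312.2   13.9] F [-0.8  0.9  3.6] w 23.8
```

View pics/w19.png

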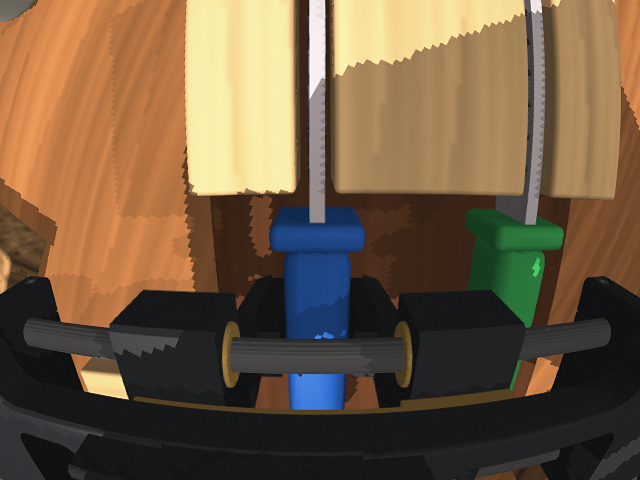

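```bash
python3 - <<'E'
from h import *
p=read_state()['ee_pos']
ctrl.gripper_open(); ctrl.sleep(.2); st()
ctrl.move_straight([p[0],p[1],200],max_speed=150); st()
look((570,-360),-155,200,'f1')
look((640,-60),-83.1,230,'f2')
ctrl.move_to([380,100,300],down(-90)); ctrl.sleep(.3); st()
save(snapshot('side'),'sf'); im=snapshot('top'); save(im,'tf'); save(im,'tfz',(60,80,640,360),1.35)
E
```

```text
t 64.9 p [ 573.8 -311.9   13.5] F [ 0.2  0.4 -0.5] w 88.0
t 66.3 p [ 573.9 -312.   199.1] F [ 0.1  0.8 -0.7] w 88.2
f1 66.9167 [ 540.8 -296.7  199.7] [-40.  30.  67.   0.  83. 115.]
f2 68.1917 [570.5 -69.1 229.8] [-19.  25.  71.  -0.  84.  64.]
t 69.5 p [380.5  99.7 299.7] F [-0.7 -0.2  0.4] w 88.1
```

View pics/f1.png

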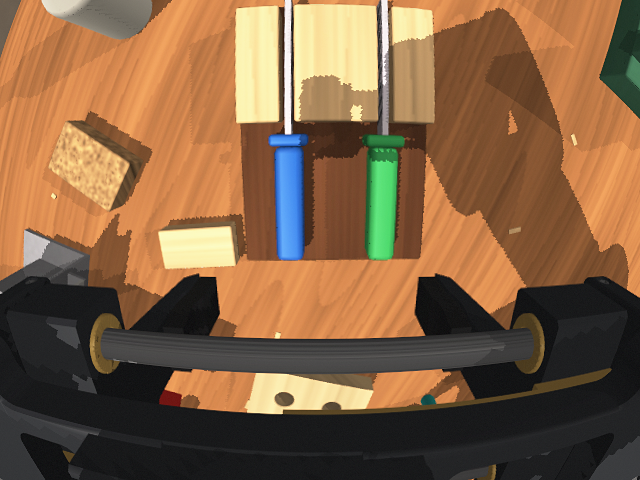

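View pics/f2.png

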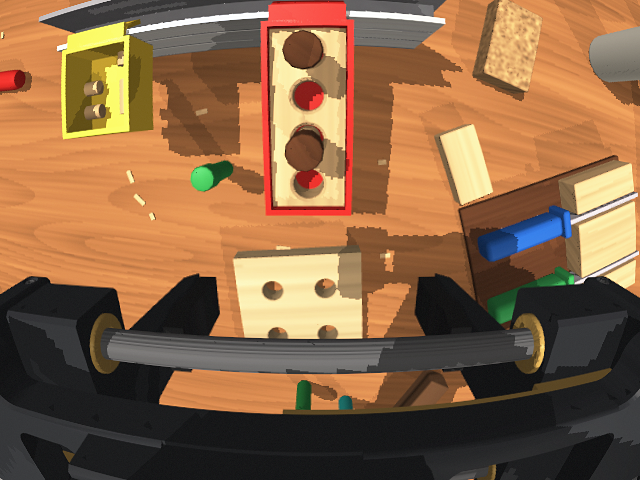

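View pics/sf.png

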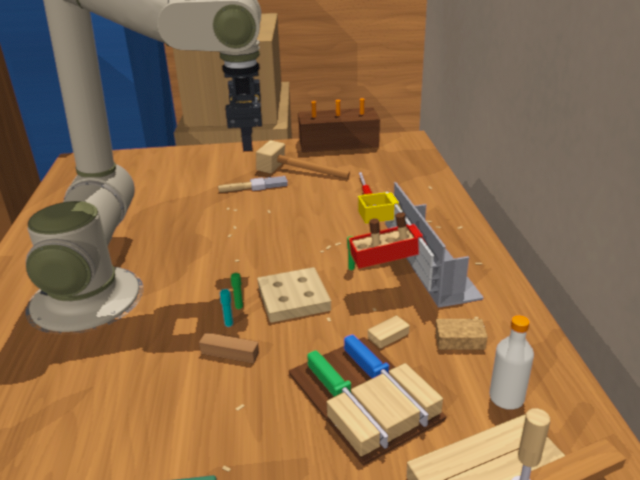

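View pics/tfz.png

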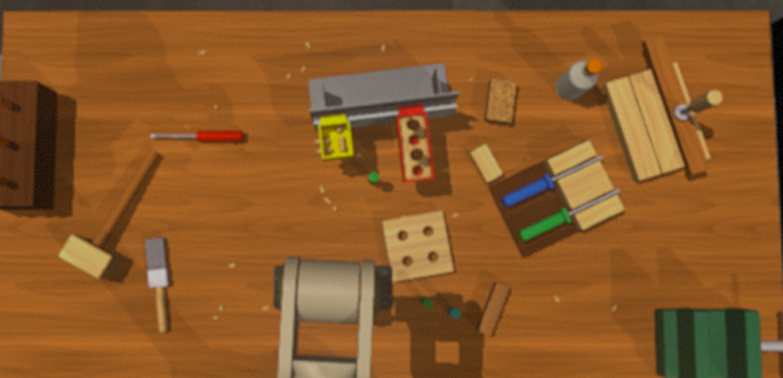

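```bash
python3 - <<'E'
from h import *
a=cv2.imread('pics/sf.png')[200:275,340:430];b=cv2.imread('pics/tf.png')[150:225,340:400]
z=np.hstack([cv2.resize(a,None,fx=5,fy=5,interpolation=2),cv2.resize(b,None,fx=5,fy=5,interpolation=2)]);cv2.imwrite('pics/zf.png',z)
E
```

```text
(no output)
```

View pics/zf.png

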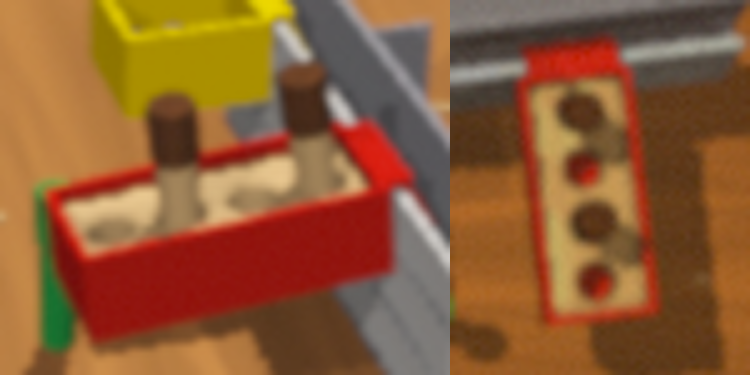

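```bash
python3 - <<'E'
from h import *
c=ld('f2')
for n,s,t,w in (('back',(301,74),(579,111),(303,49)),('front',(172,105),(594,221),(304,152))):
    S=ray('side',(340+s[0]/5,200+s[1]/5));T=ray('top',(340+(t[0]-450)/5,150+t[1]/5));W=ray('wrist',w,c)
    print(n,tri([S,T]),tri([S,W]))
E
```

```text
back (array([684.20882481, -46.21826299, 174.73732359]), [np.float64(0.21897921137684714), np.float64(0.21897921137716758)]) (array([683.44844615, -49.07489772, 176.36499306]), [np.float64(0.2825159596734289), np.float64(0.2825159596735497)])
front (array([627.83977985, -54.21041923, 169.17182833]), [np.float64(0.9772146457818308), np.float64(0.9772146457817708)]) (array([627.94592704, -56.02009045, 170.42353135]), [np.float64(0.5149225725517464), np.float64(0.5149225725518536)])
```

```bash
python3 - <<'E'
from h import *
print(ctrl.close_job())
E
```

```text
the job is handed in; nothing more can be done
None
```

The job is done and handed in, with the robot clear of everything, after about 70 s of robot time.

- **Bin:** I hung the red bin on the top louver to the right of the yellow bin and let go of it. After release it measured 5.6° nose down, with its holes within about 1 mm sideways of where they should be.
- **Bench dogs:** Two dogs were present in the board, and both now stand in the bin, in the rearmost hole and the second from the front. Their head tops measured about 175 mm and 170 mm up, against 179 mm and 173 mm expected for fully seated. My camera heights had been reading about 2 mm low all along, so I take them as fully down.
- **Rasps:** Both rasps were present. The blue one is in the left slot and the green one in the right. Each met the base board at the expected height, and the final views show the blades in their slots and the handles on the board. The green rasp was knocked aside partway through, so I measured it again before picking it up.
- **Everything else:** In the final top and side pictures nothing else on the bench looks moved, and the green and turquoise look-alike pins are still standing.

No check failed. Two small disagreements remain: the low camera heights above, and distances along the rasps and slots reading about 2–3% short. Two corners on the far side of the right slot read 8–9 mm low, so I relied on a closer look before lowering the green rasp.

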